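# Hang the nut drivers back in the locking rack

## Robot

A 7-joint arm with a two-finger parallel gripper is mounted at the origin on a cart in front of the work surface, level with it; the furniture and walls round the work are solid. World frame = base frame: x ahead of the robot, y to its left, z up, the work surface at z = 0. Lengths are in m, angles in degrees, forces in N, time in s.
With the tool pointing down it reaches from about 0.425 to 1.025 m from the base axis. Payload 9.4 kg.
Tool frame: the origin (TCP) lies at the centre of the arm's flange, where the gripper is bolted on; the fingertips stand 173 mm ahead of it and the grasp point (between the pads) lies 155 mm ahead of it; z points along the fingers, y is the line along which they close (so a half turn about z gives the same grasp; the last joint's range is limited). The gripper opens to 85 mm and grips with 20 to 120 N. Pads are 22 mm wide; open, the fingers measure 114 mm over their backs; the gripper's body (76 mm by 85 mm) begins 54 mm behind the grasp point. The pads swing forward as they close: fully open they stand 13 mm farther back than shut.
Start: joints at [-81.4, 34.337, -0.143, 91.639, 0.103, 54.024, -4.572], TCP at [0.163, 0.706, 0.405] pointing down, gripper open.
Joint ranges: [-147.43, 147.43], [-19.82, 112.94], [-74.19, 73.91], [6.32, 146.72], [-59.91, 239.91], [6.04, 106.73], [-150.56, 150.56]. Speed limits (degrees/s): [127.2, 127.2, 172.46, 172.46, 180, 180, 180].

## Interface

Orientations are given as a 3x3 rotation matrix whose columns are the frame's x, y, z axes.
In Python, from bench import arm, vision gives the robot as it stands.
- The arm moves only by the shell command python3 -m creep 'ROWS' [FORCE]. ROWS is JSON, a list of rows, each an object with "dp": the shift along the tool's x, y, z in m, a list of three; "dr": the turn, a rotation vector about the tool's x, y, z in rad, a list of three; "fingers": the closure, from -1 (fully open) to 1 (shut). A call has 1 to 10 rows; each row is the pose to reach, as a shift and turn from the pose commanded when the call began, along the tool's axes at that moment; what a row does not reach only later rows make up. A row lasts 1/10 s, in which the tool goes at most 50 mm and 8.59 degrees, less where a joint would pass 70% of its speed; a pose out of reach is approached as far as the arm can. A call with a gripper value outside its range is refused whole. The fingers move at their own pace and stop on an object; FORCE is the grip in N (left out, the last holds). Time passes only in rows, so rows that repeat a pose let the fingers close. It gives the time, the measured TCP pose, the force, the opening and the grip force at its end, in the units of the state.
- arm.get_obs(): the state, without advancing time (a new reading comes with each control period).
- vision.grab_frame(name): name is "scene" or "side" or "wrist"; returns a dict with "image" (420x560x3 uint8, red, green, blue), "mtx" (3x3 intrinsics, pixels), "eye" and "orientation" of the camera in the world; the wrist camera has in their place "T_tool_cam" (4x4, takes a point from camera to tool coordinates, whose origin is the TCP and whose axes are the flange's). Camera axes: x right, y down, z forward; pixel columns grow to the right and rows downward; lengths in m; the calibration is good to about 2 mm. A picture is of the moment at which its call begins: read the wrist's pose just before it. There is no depth.
- arm.hand_in(): hands the job in; it is judged then, once.
The state is a dict: "t": time; "qpos": joint angles; "dq": joint speeds; "tau": joint torques, N m; "tcp_pos": TCP position; "tcp_rot": TCP orientation; "force": force on the tool from outside, world axes, zero at the start; "torque": the same for the moment, N m; "gripper_width": opening from 0.0 (shut) to 1.0 (fully open); "grip_force": force on a finger pad.
Only numpy, scipy, OpenCV 4.12 (cv2) and the standard library are available. Lean on these libraries where they do the work, as an engineer would, in place of code of your own. Each camera call takes 0.05 s, during which the arm holds its last target. There are 200 camera calls.

## Task

Put the loose nut drivers back in the bench rack: slide the orange tab right across to unlock it, hang every driver upright by its hexagonal guard at the back of the slot of its own colour, then slide the tab fully back so that the rack is locked. A driver lies flat and its socket is too big to go through a slot from above, so pinch it by the ball, let it swing down until it hangs, and bring the shank in through the open front of the slot. Leave the camera board, the solder spool, the carton and the screw jar alone.

Things in the scene. Friction and masses are not known exactly. Their poses are not given: they have to be found in the camera images.
- nd_red_ball (a point): red nut driver, about 120 g: centre of its 24 mm ball, where to pinch it. Own +z: along the tool from socket to ball (up when hung). From the ball's centre: waist 12 mm thick, hex guard 24 mm across flats at 22-32 mm, shank 6 mm, socket 13 mm thick at 118-140 mm. Lies on guard and socket, ball centre 14 mm up. Held hard (over 20 N) it keeps its angle; at 3-10 N it swings down round the ball; ungripped it drops
- nd_yellow_ball (a point): yellow nut driver, about 120 g: centre of its 24 mm ball, where to pinch it. Own +z: along the tool from socket to ball (up when hung). From the ball's centre: waist 12 mm thick, hex guard 24 mm across flats at 22-32 mm, shank 6 mm, socket 13 mm thick at 118-140 mm. Lies on guard and socket, ball centre 14 mm up. Held hard (over 20 N) it keeps its angle; at 3-10 N it swings down round the ball; ungripped it drops
- nd_green_ball (a point): green nut driver, about 120 g: centre of its 24 mm ball, where to pinch it. Own +z: along the tool from socket to ball (up when hung). From the ball's centre: waist 12 mm thick, hex guard 24 mm across flats at 22-32 mm, shank 6 mm, socket 13 mm thick at 118-140 mm. Lies on guard and socket, ball centre 14 mm up. Held hard (over 20 N) it keeps its angle; at 3-10 N it swings down round the ball; ungripped it drops
- nd_blue_ball (a point): blue nut driver, about 120 g: centre of its 24 mm ball, where to pinch it. Own +z: along the tool from socket to ball (up when hung). From the ball's centre: waist 12 mm thick, hex guard 24 mm across flats at 22-32 mm, shank 6 mm, socket 13 mm thick at 118-140 mm. Lies on guard and socket, ball centre 14 mm up. Held hard (over 20 N) it keeps its angle; at 3-10 N it swings down round the ball; ungripped it drops
- slot_red (a point): red slot (marked by a red tab behind it): the point on top of the rack's plate where the axis of the hung red driver belongs; the ball's centre then stands 32 mm above it. The slot, 11 mm wide, runs from its open mouth 40 mm in front of this point (own -x, towards the robot) to 5.5 mm behind it. Own +y: along the rack to its left
- slot_yellow (a point): yellow slot (marked by a yellow tab behind it): the point on top of the rack's plate where the axis of the hung yellow driver belongs; the ball's centre then stands 32 mm above it. The slot, 11 mm wide, runs from its open mouth 40 mm in front of this point (own -x, towards the robot) to 5.5 mm behind it. Own +y: along the rack to its left
- slot_green (a point): green slot (marked by a green tab behind it): the point on top of the rack's plate where the axis of the hung green driver belongs; the ball's centre then stands 32 mm above it. The slot, 11 mm wide, runs from its open mouth 40 mm in front of this point (own -x, towards the robot) to 5.5 mm behind it. Own +y: along the rack to its left
- slot_blue (a point): blue slot (marked by a blue tab behind it): the point on top of the rack's plate where the axis of the hung blue driver belongs; the ball's centre then stands 32 mm above it. The slot, 11 mm wide, runs from its open mouth 40 mm in front of this point (own -x, towards the robot) to 5.5 mm behind it. Own +y: along the rack to its left
- rack: grey steel rack, fixed to the table: a level slotted plate 4 mm thick, its top 165 mm up, on an end cheek at each side, open in front and below; origin on the table under the middle of the plate; +x to its rear. From its right end (-y) to its left the slots are red, yellow, green, blue, 60 mm apart. Mind the wall shelf 0.68 m above the table from x = 0.65 m back
- lock_tab (a point): centre of the upright orange grip tab at the rack's right end: 12 mm thick along the rack, 24 mm front to back, 32 mm tall, standing on the plate's level. It moves the lock slide, whose 3 mm thick keepers lie on the plate and close the front of the slots, or lie beside them when open
- lock (a joint): lock slide: 0 = locked (keepers across the slot mouths), 0.018 m = fully open. Grows as the tab is moved along the rack's -y (to its right, away from the slots); takes about 2 N and stays where it is left
- camera_board: small green camera board with a black lens, 38 x 38 x 26 mm, lying in front of the rack; origin under its centre; leave alone
- spool: blue-flanged spool of solder, 59 mm across, 42 mm tall; origin near the centre of its underside; leave alone
- carton: small brown carton 45 x 63 x 35 mm; origin under its centre; leave alone
- jar: screw jar with yellow lid, 46 mm across, 56 mm tall; origin under its centre; leave alone

How it is judged:
By the outcome, as a careful person would: the job done as asked, in the order asked, and still so for the second after the job is handed in, with the robot touching nothing.
Of nd_red, nd_yellow, nd_green, nd_blue only 3 to 4 are there at a start; the rules pass over those that are not, and their reading is None.
At some moment in a run one of nd_red, nd_yellow, nd_green, nd_blue may be knocked a few centimetres aside while the robot is not near it.
Once in a run the grip may slacken for a moment while it holds something.
It also fails if it takes over 210 s, if anything falls off the work surface, if the arm or the gripper's body presses on something with over 40 N, if the wrist force passes 120 N, or if a joint passes its speed limit or range.

## Working session

There is one attempt and no reset: what is moved stays moved. The work goes in short steps, Python scripts to look and compute and a shell command to move; the robot and the scene stay as the last step left them, time stands still between calls to the robot, and variables do not carry over. Pictures are saved under pics/ and viewed, at most 14 in all, crops included, and the job is handed in when it is done.

```bash
mkdir -p pics; ls
python3 - <<'E'
from bench import arm, vision
import cv2
for n in ("scene","side"):
    f=vision.grab_frame(n); cv2.imwrite(f"pics/{n}0.png",cv2.resize(f["image"][:,:,::-1],(800,600),interpolation=cv2.INTER_CUBIC))
    print(n,f["mtx"].tolist(),f["eye"],f["orientation"])
o=arm.get_obs();print(o)
print(vision.grab_frame("wrist")["T_tool_cam"])
E
```

```text
pics
scene [[425.91881392594564, 0.0, 281.7698191528795], [0.0, 425.91881392594564, 217.69217768245048], [0.0, 0.0, 1.0]] [-0.11368634 -0.48825228  0.81718745] [[ 0.62023203 -0.47429878  0.62478228]
 [-0.78436973 -0.38387249  0.48724329]
 [ 0.00873783 -0.79226421 -0.61011563]]
side [[389.7284303467553, 0.0, 281.4648188894143], [0.0, 389.7284303467553, 213.38467646206013], [0.0, 0.0, 1.0]] [0.29013299 0.870278   0.70709625] [[-0.95618906 -0.14175598  0.25614007]
 [-0.29193859  0.52681777 -0.79826994]
 [-0.0217796  -0.83807415 -0.54512142]]
{'t': 0.1, 'qpos': array([-81.40071704,  34.38148942,  -0.1447458 ,  91.67572073,
         0.10061527,  54.02348085,  -4.56985484]), 'dq': array([-0.08605466, -0.01382889,  0.11225936, -0.14278397,  0.04416002,
        0.04483389, -0.02331582]), 'tau': array([ 6.14605495e-03, -7.77993393e+01,  1.57029066e+00, -2.58626711e+01,
        1.26817601e-02,  5.54641359e-03, -3.90374828e-05]), 'tcp_pos': array([0.16296848, 0.70626994, 0.40388765]), 'tcp_rot': array([[-9.74407525e-01,  2.24788632e-01, -2.12769143e-04],
       [ 2.24788708e-01,  9.74406540e-01, -1.38992123e-03],
       [-1.05114846e-04, -1.40217780e-03, -9.99999011e-01]]), 'force': array([-0.61358596,  0.70816261,  0.91976762]), 'torque': array([0.00969989, 0.01617588, 0.05053055]), 'grip_force': 0.0, 'gripper_width': 0.9966833384034149}
[[ 1.53880412e-03 -9.60694102e-01 -2.77604890e-01  7.00043430e-02]
 [ 9.99998773e-01  1.56000545e-03  1.44501042e-04 -5.54928554e-04]
 [ 2.94243842e-04 -2.77604771e-01  9.60695323e-01  3.13042929e-02]
 [ 0.00000000e+00  0.00000000e+00  0.00000000e+00  1.00000000e+00]]
```

View pics/scene0.png

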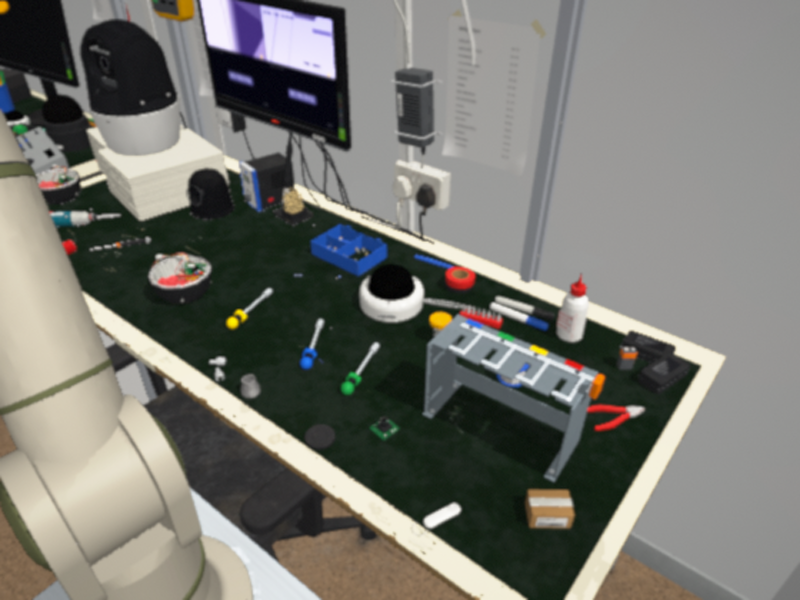

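View pics/side0.png

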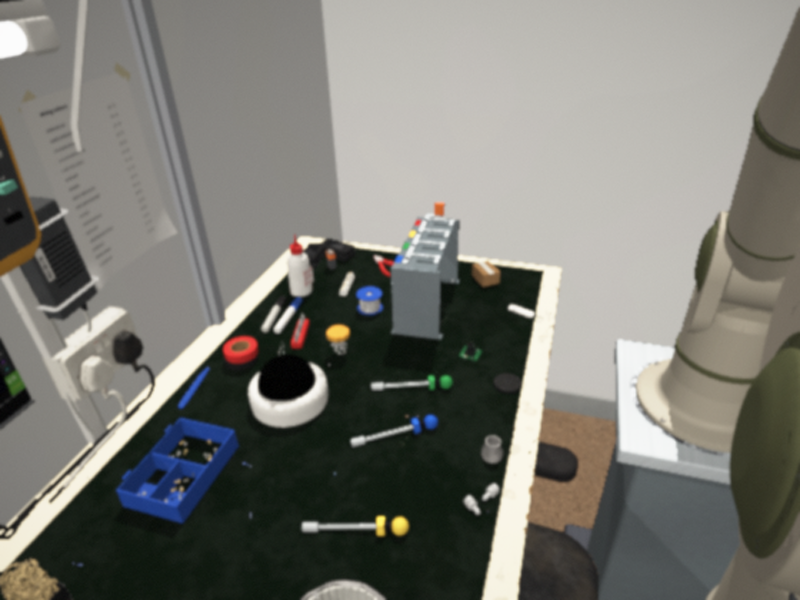

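The scene view shows yellow (ball 233,322), blue (307,361) and green (348,387) drivers and no red one. The orange tab is at (598,385), and the side view shows the same.

```bash
cat > h.py <<'E'
import numpy as np, cv2, json
from bench import arm, vision
def cam(f,o=None):
    if "eye" in f: return np.array(f["eye"]),np.array(f["orientation"]),np.array(f["mtx"])
    T=np.array(f["T_tool_cam"]);R=o["tcp_rot"]
    return o["tcp_pos"]+R@T[:3,3],R@T[:3,:3],np.array(f["mtx"])
def ray(c,uv):
    e,R,K=c; d=R@np.linalg.inv(K)@[uv[0],uv[1],1]; return e,d/np.linalg.norm(d)
def plane(c,uv,z):
    e,d=ray(c,uv); return e+d*(z-e[2])/d[2]
def tri(*cu):
    A=0;b=0
    for c,uv in cu:
        e,d=ray(c,uv);P=np.eye(3)-np.outer(d,d);A=A+P;b=b+P@e
    x=np.linalg.solve(A,b);return x,max(np.linalg.norm((np.eye(3)-np.outer(d,d))@(x-e)) for e,d in [ray(c,u) for c,u in cu])
def proj(c,p):
    e,R,K=c;q=K@(R.T@(np.array(p)-e));return q[:2]/q[2]
def shot(n,name=None,crop=None,s=1):
    o=arm.get_obs();f=vision.grab_frame(n);im=f["image"][:,:,::-1]
    if name:
        if crop: x0,y0,x1,y1=crop;im=im[y0:y1,x0:x1]
        cv2.imwrite("pics/"+name,cv2.resize(im,None,fx=s,fy=s,interpolation=cv2.INTER_CUBIC))
    return f,cam(f,o),o
E
python3 - <<'E'
from h import *
f,S,o=shot("scene","rs.png",(290,210,430,340),4.5)
f,D,o=shot("side","rd.png",(260,130,340,250),5)
k=1/1.42857
P={"yb":((233,322),(400,526)),"ys":((268,293),(308,527)),"bb":((307,361),(430,422)),"bs":((320,323),(356,441)),"gb":((348,387),(446,382)),"gs":((376,348),(376,386)),"tab":((598,385),(440,210))}
for n,(a,b) in P.items():
    x,r=tri((S,np.array(a)*k),(D,np.array(b)*k));z={'b':.014,'s':.007}.get(n[1],.18)
    print(n,x.round(4),round(r,4),plane(S,np.array(a)*k,z).round(4),plane(D,np.array(b)*k,z).round(4))
E
```

```text
yb [0.452  0.406  0.0148] 0.0015 [0.4544 0.4071 0.014 ] [0.4507 0.4062 0.014 ]
ys [0.579  0.4389 0.0053] 0.0005 [0.5768 0.4367 0.007 ] [0.5788 0.4397 0.007 ]
bb [0.4627 0.1972 0.0156] 0.0019 [0.4661 0.1989 0.014 ] [0.4612 0.1969 0.014 ]
bs [0.5712 0.2676 0.0085] 0.0004 [0.5729 0.2691 0.007 ] [0.5714 0.2666 0.007 ]
gb [0.4603 0.0875 0.0148] 0.002 [0.4633 0.0883 0.014 ] [0.4585 0.088  0.014 ]
gs [0.5859 0.1249 0.0061] 0.0008 [0.586  0.1244 0.007 ] [0.5846 0.1266 0.007 ]
tab [ 0.574  -0.318   0.1812] 0.0034 [ 0.5802 -0.3175  0.18  ] [ 0.571  -0.3147  0.18  ]
```

View pics/rs.png

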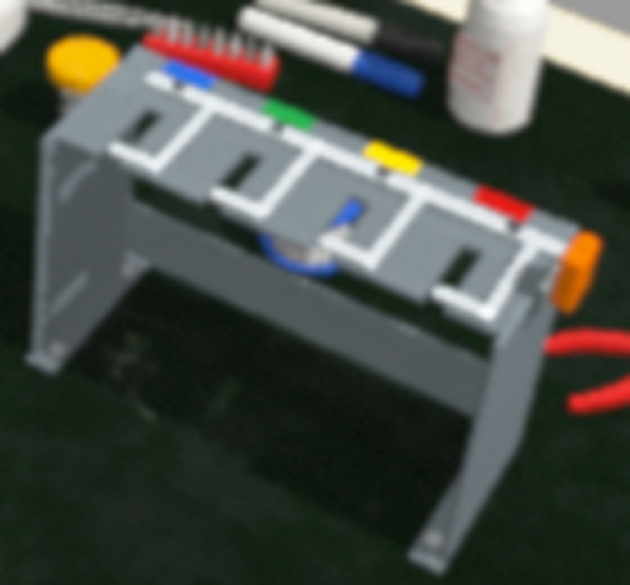

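View pics/rd.png

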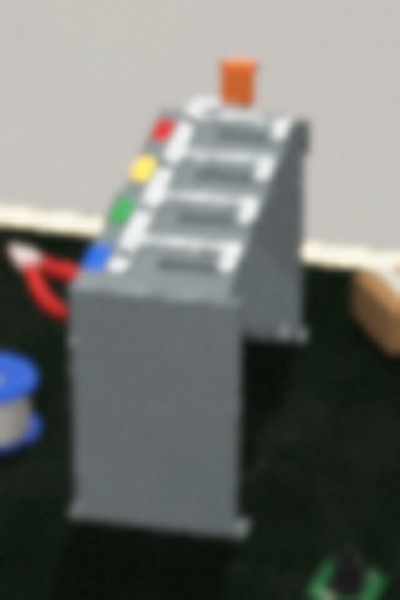

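The rack crops show the tabs blue to red, the slots with white keepers across their mouths, and the orange tab at the right end. I'll triangulate these.

```bash
python3 - <<'E'
from h import *
f,S,o=shot("scene");f,D,o=shot("side")
a={"b":(190,72),"g":(289,113),"y":(394,157),"r":(503,203),"tabtop":(586,243)}
d={"b":(97,257),"g":(120,210),"y":(143,168),"r":(163,130),"tabtop":(238,62)}
for n in a:
    x,r=tri((S,np.array(a[n])/4.5+[290,210]),(D,np.array(d[n])/5+[260,130]));print(n,x.round(4),round(r,4))
for n,q in {"b":(155,112),"g":(250,158),"y":(357,203),"r":(472,250)}.items():print(n,plane(S,np.array(q)/4.5+[290,210],.165).round(4))
E
python3 -m creep '[{"dp":[-0.05,-0.05,0],"dr":[0,0,0],"fingers":-1},{"dp":[-0.1,-0.1,0],"dr":[0,0,0],"fingers":-1},{"dp":[-0.15,-0.14,0],"dr":[0,0,0],"fingers":-1},{"dp":[-0.19,-0.18,0],"dr":[0,0,0],"fingers":-1},{"dp":[-0.21,-0.22,0],"dr":[0,0,0],"fingers":-1},{"dp":[-0.21,-0.26,0],"dr":[0,0,0],"fingers":-1},{"dp":[-0.21,-0.30,0],"dr":[0,0,0],"fingers":-1},{"dp":[-0.21,-0.30,0],"dr":[0,0,0],"fingers":-1}]'
```

```text
b [ 0.6017 -0.0856  0.1664] 0.0017
g [ 0.6055 -0.1455  0.1668] 0.0014
y [ 0.6085 -0.2058  0.1667] 0.0018
r [ 0.6119 -0.265   0.1663] 0.0019
tabtop [ 0.5752 -0.318   0.197 ] 0.0028
b [ 0.5655 -0.0884  0.165 ]
g [ 0.5655 -0.1472  0.165 ]
y [ 0.57   -0.2071  0.165 ]
r [ 0.5754 -0.2676  0.165 ]
t: 1.15
tcp_pos: [0.3003, 0.3629, 0.4047]
tcp_rot: [[-0.974, 0.228, -0.0], [0.228, 0.974, -0.002], [-0.0, -0.002, -1.0]]
force: [-0.2, 0.7, 0.9]
gripper_width: 0.998
grip_force: 0.0
```

```bash
python3 -m creep '[{"dp":[-0.05,-0.01,-0.01],"dr":[0,0,-0.1],"fingers":-1},{"dp":[-0.10,-0.02,-0.03],"dr":[0,0,-0.2],"fingers":-1},{"dp":[-0.15,-0.05,-0.045],"dr":[0,0,-0.287],"fingers":-1},{"dp":[-0.19,-0.08,-0.045],"dr":[0,0,-0.287],"fingers":-1},{"dp":[-0.22,-0.12,-0.045],"dr":[0,0,-0.287],"fingers":-1},{"dp":[-0.24,-0.16,-0.045],"dr":[0,0,-0.287],"fingers":-1},{"dp":[-0.26,-0.20,-0.045],"dr":[0,0,-0.287],"fingers":-1},{"dp":[-0.28,-0.24,-0.045],"dr":[0,0,-0.287],"fingers":-1},{"dp":[-0.30,-0.28,-0.045],"dr":[0,0,-0.287],"fingers":-1},{"dp":[-0.31,-0.32,-0.045],"dr":[0,0,-0.287],"fingers":-1}]'
python3 -c "
from h import *
o=arm.get_obs();d=np.array([.53,-.18,.45])-o['tcp_pos'];print(o['tcp_rot'].T@d)"
```

```text
t: 2.15
tcp_pos: [0.5311, -0.0169, 0.4499]
tcp_rot: [[-0.998, -0.059, 0.001], [-0.059, 0.998, -0.0], [-0.001, -0.0, -1.0]]
force: [-0.3, 0.1, 0.8]
gripper_width: 1.001
grip_force: 0.0
[ 1.07364805e-02 -1.62732293e-01 -3.52326494e-05]
```

```bash
python3 -m creep '[{"dp":[0,-0.05,0],"dr":[0,0,0],"fingers":-1},{"dp":[0,-0.1,0],"dr":[0,0,0],"fingers":-1},{"dp":[0,-0.15,0],"dr":[0,0,0],"fingers":-1},{"dp":[0,-0.18,0],"dr":[0,0,0],"fingers":-1},{"dp":[0,-0.18,0],"dr":[0,0,0],"fingers":-1},{"dp":[0,-0.18,0],"dr":[0,0,0],"fingers":-1}]'
python3 -c "
from h import *
f,c,o=shot('wrist','w1.png',None,1.428);print(o['tcp_pos'])
np.savez('w1.npz',e=c[0],R=c[1],K=c[2])"
```

```text
t: 2.75
tcp_pos: [0.541, -0.1947, 0.4496]
tcp_rot: [[-0.998, -0.059, -0.0], [-0.059, 0.998, 0.0], [0.0, 0.0, -1.0]]
force: [-0.8, -0.5, 0.2]
gripper_width: 0.999
grip_force: 0.0
[ 0.54095778 -0.19474718  0.44957271]
```

View pics/w1.png

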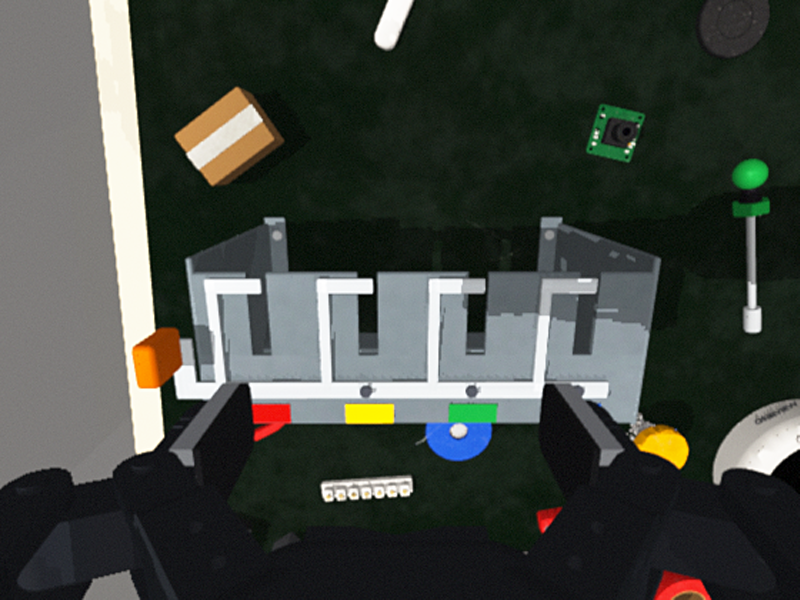

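The wrist view from above shows the slots: yellow at columns 358-379, green 467-486, blue 573-594, with back edges at row 354 and mouths at row 272. The orange tab spans (134-180, 328-387).

Run:
```python
from h import *
z=np.load('w1.npz');c=(z['e'],z['R'],z['K']);k=1/1.42857
def g(u,v,h):return plane(c,(u*k,v*k),h).round(4)
for n,u1,u2 in (("r",248,271),("y",358,379),("g",467,487),("b",573,595)):
    p=g((u1+u2)/2,354,.165);m=g((u1+u2)/2,272,.165);print(n,"back",p,"mouth",m,"w",np.linalg.norm(g(u1,345,.165)-g(u2,345,.165)))
print("tab top",[g(u,v,.197)for u,v in((134,335),(134,387),(152,335),(152,386))],"bottom inner",g(180,328,.165),g(180,375,.165))
print("tabs",[g(u,413,.167) for u in (265,369,472)])
print("green ball",g(750,174,.014),"guard",g(751,207,.013),"socket",g(752,320,.007))
```

```text
r back [ 0.5776 -0.2699  0.165 ] mouth [ 0.5305 -0.2691  0.165 ] w 0.012824975633505098
y back [ 0.5739 -0.2088  0.165 ] mouth [ 0.5269 -0.2109  0.165 ] w 0.011720921465482152
g back [ 0.5703 -0.148   0.165 ] mouth [ 0.5235 -0.153   0.165 ] w 0.01121605991424798
b back [ 0.5666 -0.0881  0.165 ] mouth [ 0.52   -0.0959  0.165 ] w 0.012325988804148744
tab top [array([ 0.5579, -0.3216,  0.197 ]), array([ 0.5857, -0.3241,  0.197 ]), array([ 0.5574, -0.3129,  0.197 ]), array([ 0.5846, -0.3151,  0.197 ])] bottom inner [ 0.5648 -0.3135  0.165 ] [ 0.5932 -0.3153  0.165 ]
tabs [array([ 0.6133, -0.2669,  0.167 ]), array([ 0.6097, -0.2068,  0.167 ]), array([ 0.6061, -0.1474,  0.167 ])]
green ball [0.4611 0.0859 0.014 ] guard [0.4869 0.0943 0.013 ] socket [0.585  0.1256 0.007 ]
```

```bash
python3 -m creep '[{"dp":[-0.01,-0.05,0],"dr":[0,0,0],"fingers":-0.2},{"dp":[-0.02,-0.1,0],"dr":[0,0,0],"fingers":-0.2},{"dp":[-0.0236,-0.1256,0],"dr":[0,0,0],"fingers":-0.2},{"dp":[-0.0236,-0.1256,0],"dr":[0,0,0],"fingers":-0.2},{"dp":[-0.0236,-0.1256,0.04],"dr":[0,0,0],"fingers":-0.2},{"dp":[-0.0236,-0.1256,0.08],"dr":[0,0,0],"fingers":-0.2},{"dp":[-0.0236,-0.1256,0.105],"dr":[0,0,0],"fingers":-0.2},{"dp":[-0.0236,-0.1256,0.105],"dr":[0,0,0],"fingers":-0.2}]' 20
python3 -m creep '[{"dp":[0,0,0],"dr":[0,0,0],"fingers":0.5},{"dp":[0,0,0],"dr":[0,0,0],"fingers":1},{"dp":[0,0,0],"dr":[0,0,0],"fingers":1},{"dp":[0,0,0],"dr":[0,0,0],"fingers":1},{"dp":[0,0,0],"dr":[0,0,0],"fingers":1},{"dp":[0,0,0],"dr":[0,0,0],"fingers":1}]' 20
```

```text
t: 3.6
tcp_pos: [0.572, -0.3151, 0.3413]
tcp_rot: [[-0.998, -0.063, -0.006], [-0.063, 0.998, 0.004], [0.005, 0.004, -1.0]]
force: [-0.2, -0.2, -0.4]
gripper_width: 0.601
grip_force: 0.0
t: 4.2
tcp_pos: [0.5728, -0.3181, 0.3466]
tcp_rot: [[-0.998, -0.06, 0.003], [-0.06, 0.998, -0.001], [-0.003, -0.001, -1.0]]
force: [-0.7, 2.4, 7.8]
gripper_width: 0.138
grip_force: 25.2
```

```bash
python3 -m creep '[{"dp":[0,-0.004,0],"dr":[0,0,0],"fingers":1},{"dp":[0,-0.008,0],"dr":[0,0,0],"fingers":1},{"dp":[0,-0.012,0],"dr":[0,0,0],"fingers":1},{"dp":[0,-0.016,0],"dr":[0,0,0],"fingers":1},{"dp":[0,-0.020,0],"dr":[0,0,0],"fingers":1},{"dp":[0,-0.020,0],"dr":[0,0,0],"fingers":1},{"dp":[0,-0.020,0],"dr":[0,0,0],"fingers":1}]' 20
```

```text
t: 4.9
tcp_pos: [0.5741, -0.3355, 0.3465]
tcp_rot: [[-0.998, -0.062, 0.001], [-0.062, 0.998, 0.004], [-0.001, 0.004, -1.0]]
force: [-2.5, 12.1, 11.7]
gripper_width: 0.135
grip_force: 25.8
```

```bash
python3 -m creep '[{"dp":[0,-0.019,0],"dr":[0,0,0],"fingers":-0.2},{"dp":[0,0.001,0],"dr":[0,0,0],"fingers":-0.2},{"dp":[0,0.001,0],"dr":[0,0,0],"fingers":-0.2},{"dp":[0,0.001,-0.05],"dr":[0,0,0],"fingers":-0.2},{"dp":[0,0.001,-0.1],"dr":[0,0,0],"fingers":-0.2},{"dp":[0.01,0.05,-0.1],"dr":[0,0,0],"fingers":-1},{"dp":[0.02,0.1,-0.1],"dr":[0,0,0],"fingers":-1},{"dp":[0.024,0.145,-0.1],"dr":[0,0,0],"fingers":-1},{"dp":[0.024,0.145,-0.1],"dr":[0,0,0],"fingers":-1}]' 20
python3 -c "
from h import *
f,c,o=shot('wrist','w2.png',(90,170,560,320),1.65);print(o['tcp_pos'])
np.savez('w2.npz',e=c[0],R=c[1],K=c[2])"
```

```text
t: 5.8
tcp_pos: [0.5403, -0.1894, 0.4455]
tcp_rot: [[-0.998, -0.067, 0.001], [-0.067, 0.998, 0.002], [-0.001, 0.002, -1.0]]
force: [0.8, 0.1, 0.6]
gripper_width: 1.0
grip_force: 0.0
[ 0.54034656 -0.18943478  0.44554817]
```

View pics/w2.png

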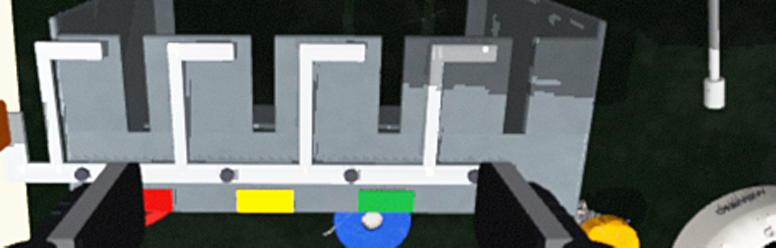

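The keepers now lie clear beside the slots, so the rack is unlocked. Next is the green driver.

```bash
python3 -m creep '[{"dp":[0.01,0.05,0],"dr":[0,0,-0.08],"fingers":-0.2},{"dp":[0.02,0.1,0],"dr":[0,0,-0.16],"fingers":-0.2},{"dp":[0.035,0.15,0],"dr":[0,0,-0.24],"fingers":-0.2},{"dp":[0.045,0.20,0],"dr":[0,0,-0.24],"fingers":-0.2},{"dp":[0.055,0.25,0.03],"dr":[0,0,-0.24],"fingers":-0.2},{"dp":[0.06,0.28,0.07],"dr":[0,0,-0.24],"fingers":-0.2},{"dp":[0.0606,0.2807,0.12],"dr":[0,0,-0.24],"fingers":-0.2},{"dp":[0.0606,0.2807,0.15],"dr":[0,0,-0.24],"fingers":-0.2},{"dp":[0.0606,0.2807,0.15],"dr":[0,0,-0.24],"fingers":-0.2},{"dp":[0.0606,0.2807,0.15],"dr":[0,0,-0.24],"fingers":-0.2}]' 20
cat >> h.py <<'E'
HSV={'green':((50,100,40),(85,255,255)),'blue':((105,150,40),(125,255,255)),'yellow':((22,150,80),(34,255,255))}
def blobs(f,col,n=4,amin=15):
    m=cv2.inRange(cv2.cvtColor(f["image"],cv2.COLOR_RGB2HSV),*HSV[col])
    k,l,s,c=cv2.connectedComponentsWithStats(m)
    i=sorted(range(1,k),key=lambda j:-s[j,4])[:n]
    return [(c[j].round(1).tolist(),s[j].tolist()) for j in i if s[j,4]>amin]
def go(o,p):  # tool-frame shift taking the TCP to p
    return (o["tcp_rot"].T@(np.array(p)-o["tcp_pos"])).round(4)
E
python3 -c "
from h import *
f,c,o=shot('wrist','g1.png',None,1.0);print(o['tcp_pos'],o['tcp_rot'].round(3).tolist())
for b in blobs(f,'green'):print(b,plane(c,b[0],.014).round(4))"
```

```text
t: 6.85
tcp_pos: [0.4643, 0.0807, 0.295]
tcp_rot: [[-0.956, -0.294, -0.001], [-0.294, 0.956, -0.001], [0.001, -0.001, -1.0]]
force: [1.4, 0.3, 0.5]
gripper_width: 0.598
grip_force: 0.0
[0.46430542 0.08070507 0.29495938] [[-0.956, -0.294, -0.001], [-0.294, 0.956, -0.001], [0.001, -0.001, -1.0]]
([157.0, 130.8], [124, 98, 65, 69, 1628]) [ 0.4329 -0.0203  0.014 ]
([286.4, 209.3], [271, 193, 32, 33, 815]) [0.4611 0.0861 0.014 ]
([286.6, 244.0], [269, 231, 36, 24, 588]) [0.4881 0.0949 0.014 ]
```

View pics/g1.png

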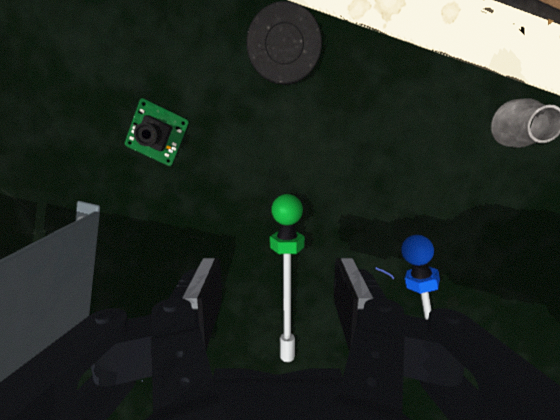

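The image shows the green ball at (286,209) with the shank vertical below it, so the gripper is aligned. Nothing is close enough to get in the way. Descend and pinch.

```bash
python3 -m creep '[{"dp":[0.0016,0.0061,0.03],"dr":[0,0,0],"fingers":-0.2},{"dp":[0.0016,0.0061,0.07],"dr":[0,0,0],"fingers":-0.2},{"dp":[0.0016,0.0061,0.10],"dr":[0,0,0],"fingers":-0.2},{"dp":[0.0016,0.0061,0.118],"dr":[0,0,0],"fingers":-0.2},{"dp":[0.0016,0.0061,0.118],"dr":[0,0,0],"fingers":0.2},{"dp":[0.0016,0.0061,0.118],"dr":[0,0,0],"fingers":0.4},{"dp":[0.0016,0.0061,0.118],"dr":[0,0,0],"fingers":0.5},{"dp":[0.0016,0.0061,0.118],"dr":[0,0,0],"fingers":0.5},{"dp":[0.0016,0.0061,0.118],"dr":[0,0,0],"fingers":0.5}]' 20
```

```text
t: 7.8
tcp_pos: [0.4611, 0.0867, 0.1779]
tcp_rot: [[-0.956, -0.295, 0.003], [-0.295, 0.956, 0.0], [-0.003, -0.001, -1.0]]
force: [0.9, -0.7, 0.8]
gripper_width: 0.262
grip_force: 19.8
```

```bash
for f in 0; do python3 -m creep '[{"dp":[0,0,0],"dr":[0,0,0],"fingers":0.45},{"dp":[0,0,0],"dr":[0,0,0],"fingers":0.45},{"dp":[0,0,0],"dr":[0,0,0],"fingers":0.45}]' 20 | tail -2; python3 -m creep '[{"dp":[0,0,0],"dr":[0,0,0],"fingers":0.44},{"dp":[0,0,0],"dr":[0,0,0],"fingers":0.44},{"dp":[0,0,0],"dr":[0,0,0],"fingers":0.44}]' 20 |tail -2; python3 -m creep '[{"dp":[0,0,0],"dr":[0,0,0],"fingers":0.43},{"dp":[0,0,0],"dr":[0,0,0],"fingers":0.43},{"dp":[0,0,0],"dr":[0,0,0],"fingers":0.43}]' 20 |tail -2; done
```

```text
gripper_width: 0.277
grip_force: 2.4
gripper_width: 0.281
grip_force: 0.1
gripper_width: 0.284
grip_force: 0.0
```

```bash
python3 -m creep '[{"dp":[0,0,0],"dr":[0,0,0],"fingers":0.465},{"dp":[0,0,0],"dr":[0,0,0],"fingers":0.465},{"dp":[0,0,0],"dr":[0,0,0],"fingers":0.465},{"dp":[0,0,-0.01],"dr":[0,0,0],"fingers":0.465},{"dp":[0,0,-0.02],"dr":[0,0,0],"fingers":0.465},{"dp":[0,0,-0.03],"dr":[0,0,0],"fingers":0.465},{"dp":[0,0,-0.03],"dr":[0,0,0],"fingers":0.465}]' 20
python3 -c "
from h import *
f,c,o=shot('wrist')
for b in blobs(f,'green'):print(b)
f,c,o=shot('side')
for b in blobs(f,'green'):print(b)"
```

```text
t: 9.4
tcp_pos: [0.4602, 0.0867, 0.2084]
tcp_rot: [[-0.955, -0.295, 0.002], [-0.295, 0.955, 0.001], [-0.002, -0.0, -1.0]]
force: [-0.2, -0.1, -0.4]
gripper_width: 0.27
grip_force: 7.7
([149.5, 253.0], [72, 204, 149, 94, 4790])
([276.3, 306.8], [240, 256, 67, 117, 4484])
([88.5, 138.7], [36, 91, 95, 102, 3321])
([31.8, 214.0], [0, 166, 71, 109, 2812])
([302.0, 260.3], [298, 254, 9, 13, 72])
([333.3, 248.7], [328, 244, 10, 10, 49])
([323.4, 245.5], [321, 241, 6, 10, 34])
([12.1, 273.2], [7, 270, 10, 7, 27])
```

```bash
python3 -m creep '[{"dp":[0,0,-0.02],"dr":[0,0,0],"fingers":0.465},{"dp":[0,0,-0.04],"dr":[0,0,0],"fingers":0.465},{"dp":[0,0,-0.06],"dr":[0,0,0],"fingers":0.465},{"dp":[0,0,-0.08],"dr":[0,0,0],"fingers":0.465},{"dp":[0,0,-0.10],"dr":[0,0,0],"fingers":0.465},{"dp":[0,0,-0.12],"dr":[0,0,0],"fingers":0.465},{"dp":[0,0,-0.14],"dr":[0,0,0],"fingers":0.465},{"dp":[0,0,-0.16],"dr":[0,0,0],"fingers":0.465},{"dp":[0,0,-0.18],"dr":[0,0,0],"fingers":0.465},{"dp":[0,0,-0.18],"dr":[0,0,0],"fingers":0.465}]' 20
python3 -c "
from h import *
f,c,o=shot('side','g2.png',None,1.2)"
```

```text
t: 10.5
tcp_pos: [0.4604, 0.0871, 0.3883]
tcp_rot: [[-0.955, -0.295, 0.003], [-0.295, 0.955, 0.001], [-0.003, -0.0, -1.0]]
force: [0.5, 0.2, -2.4]
gripper_width: 0.263
grip_force: 7.6
```

View pics/g2.png

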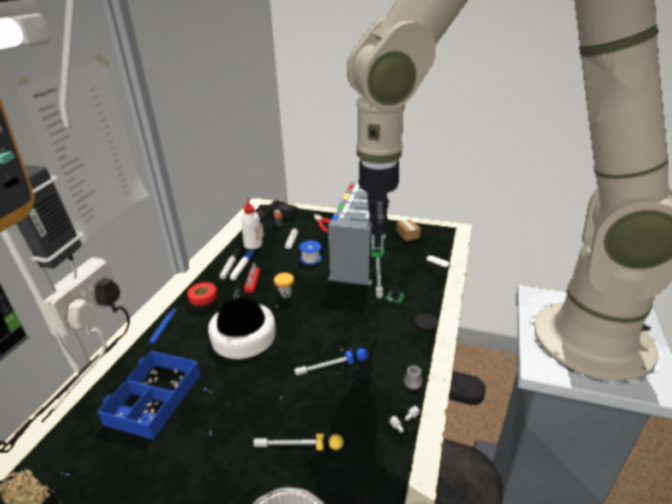

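The green driver hangs vertically below the gripper. I'll grip it harder and carry it to the front of the green slot.

```bash
python3 -m creep '[{"dp":[0,0,0],"dr":[0,0,0],"fingers":0.55},{"dp":[0,0,0],"dr":[0,0,0],"fingers":0.6},{"dp":[0.006,-0.03,0],"dr":[0,0,0.04],"fingers":0.6},{"dp":[0.012,-0.06,0],"dr":[0,0,0.08],"fingers":0.6},{"dp":[0.018,-0.09,0],"dr":[0,0,0.12],"fingers":0.6},{"dp":[0.024,-0.12,0],"dr":[0,0,0.16],"fingers":0.6},{"dp":[0.031,-0.155,0],"dr":[0,0,0.2],"fingers":0.6},{"dp":[0.038,-0.19,0],"dr":[0,0,0.239],"fingers":0.6},{"dp":[0.044,-0.22,0],"dr":[0,0,0.239],"fingers":0.6},{"dp":[0.0473,-0.2365,0],"dr":[0,0,0.239],"fingers":0.6}]' 35
python3 -m creep '[{"dp":[0,0,0],"dr":[0,0,0],"fingers":0.6},{"dp":[0,0,0],"dr":[0,0,0],"fingers":0.6},{"dp":[0,0,0],"dr":[0,0,0],"fingers":0.6}]'
python3 -c "
from h import *
f,c,o=shot('wrist','g3.png',(150,60,480,310),2)
for b in blobs(f,'green'):print(b)
print(go(o,[.5648,-.148,.375]),o['tcp_rot'].round(4).tolist())
np.savez('g3.npz',e=c[0],R=c[1],K=c[2])
"
```

```text
t: 11.55
tcp_pos: [0.4846, -0.1556, 0.3856]
tcp_rot: [[-0.998, -0.058, -0.002], [-0.058, 0.998, -0.0], [0.002, -0.0, -1.0]]
force: [-0.0, 0.4, -1.0]
gripper_width: 0.249
grip_force: 34.4
t: 11.85
tcp_pos: [0.4848, -0.1518, 0.3862]
tcp_rot: [[-0.998, -0.063, -0.001], [-0.063, 0.998, 0.001], [0.001, 0.001, -1.0]]
force: [-0.4, 0.8, -1.3]
gripper_width: 0.25
grip_force: 34.4
([277.1, 269.7], [251, 228, 54, 82, 3342])
([403.9, 144.4], [383, 123, 47, 45, 903])
[-0.0801 -0.0013  0.0112] [[-0.998, -0.0628, -0.0008], [-0.0628, 0.998, 0.0007], [0.0008, 0.0007, -1.0]]
```

View pics/g3.png

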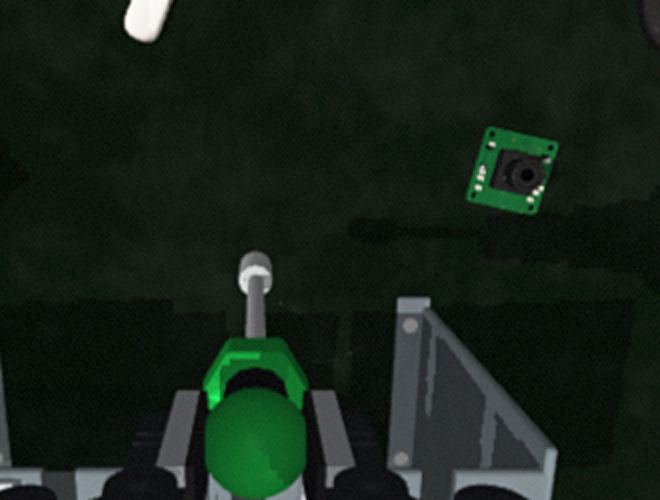

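The image shows the ball between the pads (full-frame 278,281) and the socket at (278,195). I'll compare that with a plumb hang.

```bash
python3 -c "
from h import *
z=np.load('g3.npz');c=(z['e'],z['R'],z['K']);p=np.array([.4848,-.1518,.3862])
for n,h in (('ball',.164),('guard',.191),('socket mid',.164+.129),('bottom',.304)):print(n,proj(c,p-[0,0,h]))
q=plane(c,(278,195),.3862-.164-.125);print(q-p, plane(c,(278,281.5),.222)-p)"
```

```text
ball [278.16111234 283.68693602]
guard [278.02438321 258.44487529]
socket mid [277.74412669 206.70570168]
bottom [277.72555872 203.27780032]
[-0.01051723 -0.00048744 -0.289     ] [-9.38578942e-04 -1.30715511e-04 -1.64200000e-01]
```

```bash
python3 -m creep '[{"dp":[0,0,0],"dr":[0,0,0],"fingers":0.458},{"dp":[0,0,0],"dr":[0,0,0],"fingers":0.458},{"dp":[0,0,0],"dr":[0,0,0],"fingers":0.458},{"dp":[0,0,0],"dr":[0,0,0],"fingers":0.458},{"dp":[0,0,0],"dr":[0,0,0],"fingers":0.458},{"dp":[0,0,0],"dr":[0,0,0],"fingers":0.458},{"dp":[0,0,0],"dr":[0,0,0],"fingers":0.458}]' 20
python3 -m creep '[{"dp":[0,0,0],"dr":[0,0,0],"fingers":0.6},{"dp":[0,0,0],"dr":[0,0,0],"fingers":0.6}]' 35
cat >> h.py <<'E'
def tilt(f,c,o,col):   # where the guard and socket sit against a plumb hang; dark/bright socket by eye
    p=o["tcp_pos"]
    g=cv2.cvtColor(f["image"],cv2.COLOR_RGB2GRAY)
    col0=int(round(proj(c,p-[0,0,.29])[0])); s=g[120:260,col0-2:col0+3].mean(1)
    r=120+np.flatnonzero(s>110)
    if len(r): 
        top=r[0]; print("socket end row",top,"plumb",proj(c,p-[0,0,.304])[1].round(1),"offset",(plane(c,(col0,top),p[2]-.304)-p)[:2].round(4))
E
python3 -c "
from h import *
f,c,o=shot('wrist','g4.png',(150,60,480,310),2);tilt(f,c,o,'green')
print(go(o,[.5648,-.148,.375]),o['tcp_pos'])"
```

```text
t: 12.6
tcp_pos: [0.4848, -0.1529, 0.3867]
tcp_rot: [[-0.998, -0.061, 0.0], [-0.061, 0.998, -0.0], [-0.0, -0.0, -1.0]]
force: [0.7, -0.3, -1.7]
gripper_width: 0.27
grip_force: 5.6
t: 12.8
tcp_pos: [0.4848, -0.1529, 0.3867]
tcp_rot: [[-0.998, -0.061, -0.0], [-0.061, 0.998, 0.0], [0.0, 0.0, -1.0]]
force: [0.1, -0.2, -1.4]
gripper_width: 0.255
grip_force: 34.3
socket end row 193 plumb 203.0 offset [-0.0085 -0.0005]
[-0.0801  0.      0.0117] [ 0.48480289 -0.15291904  0.38668478]
```

Run:
```python
from h import *
z=np.load('w2.npz');c=(z['e'],z['R'],z['K'])
im=cv2.imread('pics/w2.png',0)
# slot edges from brightness along rows in the plate
for row in (60,75,90,105,120):
    s=cv2.GaussianBlur(im[row-2:row+3].mean(0).reshape(1,-1),(5,1),0)[0]; g=np.gradient(s)
    out=[]
    for n,a,b in (("r",115,160),("y",240,285),("g",368,412),("b",492,537)):
        w=g[a:b];l=a+int(np.argmin(w[:len(w)//2+4]));r=a+len(w)//2-4+int(np.argmax(w[len(w)//2-4:]))
        P=[plane(c,(u/1.65+90,row/1.65+170),.165) for u in (l,r)]
        m=(P[0]+P[1])/2; out.append((n,l,r,m[:2].round(4).tolist(),round(np.linalg.norm(P[0]-P[1])*1e3,1),"at slot y",round(m[1]+.0605*((.5723-.0605*(m[1]+.27))-m[0]),4)))
    print(*out,sep="\n")
```

```text
('r', 121, 144, [0.5428, -0.2709], np.float64(10.6), 'at slot y', np.float64(-0.2691))
('y', 251, 274, [0.5387, -0.211], np.float64(10.6), 'at slot y', np.float64(-0.2092))
('g', 381, 403, [0.5346, -0.1514], np.float64(10.2), 'at slot y', np.float64(-0.1495))
('b', 496, 534, [0.5308, -0.0947], np.float64(17.6), 'at slot y', np.float64(-0.0928))
('r', 122, 146, [0.55, -0.2703], np.float64(11.2), 'at slot y', np.float64(-0.269))
('y', 251, 274, [0.5459, -0.2107], np.float64(10.7), 'at slot y', np.float64(-0.2093))
('g', 380, 403, [0.5418, -0.1508], np.float64(10.7), 'at slot y', np.float64(-0.1494))
('b', 508, 530, [0.5378, -0.0916], np.float64(10.2), 'at slot y', np.float64(-0.0901))
('r', 123, 147, [0.5573, -0.27], np.float64(11.2), 'at slot y', np.float64(-0.2691))
('y', 252, 274, [0.5532, -0.2101], np.float64(10.3), 'at slot y', np.float64(-0.2092))
('g', 379, 402, [0.5492, -0.1505], np.float64(10.8), 'at slot y', np.float64(-0.1495))
('b', 507, 530, [0.5451, -0.0905], np.float64(10.8), 'at slot y', np.float64(-0.0896))
('r', 125, 148, [0.5647, -0.2694], np.float64(10.9), 'at slot y', np.float64(-0.2689))
('y', 252, 275, [0.5607, -0.2096], np.float64(10.9), 'at slot y', np.float64(-0.2091))
('g', 379, 401, [0.5566, -0.1499], np.float64(10.4), 'at slot y', np.float64(-0.1494))
('b', 505, 528, [0.5526, -0.0902], np.float64(10.9), 'at slot y', np.float64(-0.0897))
('r', 126, 149, [0.5723, -0.2691], np.float64(10.9), 'at slot y', np.float64(-0.2691))
('y', 252, 275, [0.5682, -0.2092], np.float64(11.0), 'at slot y', np.float64(-0.2092))
('g', 378, 400, [0.5642, -0.1496], np.float64(10.5), 'at slot y', np.float64(-0.1495))
('b', 504, 526, [0.5601, -0.0896], np.float64(10.5), 'at slot y', np.float64(-0.0895))
```

Slot axes from this view: green (0.565,-0.1493), yellow (0.5685,-0.2092), blue (0.561,-0.0893), 60 mm apart as stated. Insert green.

```bash
python3 -m creep '[{"dp":[0,-0.0013,0.012],"dr":[0,0,0],"fingers":0.6},{"dp":[-0.015,-0.0013,0.012],"dr":[0,0,0],"fingers":0.6},{"dp":[-0.03,-0.0013,0.012],"dr":[0,0,0],"fingers":0.6},{"dp":[-0.04,-0.0013,0.012],"dr":[0,0,0],"fingers":0.6},{"dp":[-0.05,-0.0013,0.012],"dr":[0,0,0],"fingers":0.6},{"dp":[-0.06,-0.0013,0.012],"dr":[0,0,0],"fingers":0.6},{"dp":[-0.07,-0.0013,0.012],"dr":[0,0,0],"fingers":0.6},{"dp":[-0.078,-0.0013,0.012],"dr":[0,0,0],"fingers":0.6},{"dp":[-0.080,-0.0013,0.012],"dr":[0,0,0],"fingers":0.6},{"dp":[-0.080,-0.0013,0.012],"dr":[0,0,0],"fingers":0.6}]' 35
python3 -c "
from h import *
f,c,o=shot('wrist','g5.png',None,1);print(go(o,[.565,-.1493,.361]))"
```

```text
t: 13.85
tcp_pos: [0.5649, -0.1492, 0.3746]
tcp_rot: [[-0.998, -0.061, -0.0], [-0.061, 0.998, 0.0], [0.0, 0.0, -1.0]]
force: [0.1, -0.3, -0.4]
gripper_width: 0.25
grip_force: 34.3
[-0.0001 -0.0001  0.0136]
```

View pics/g5.png

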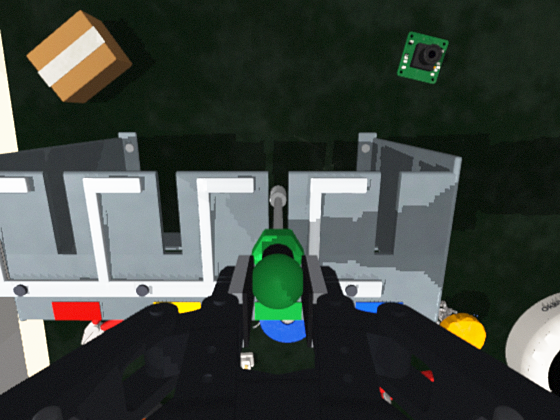

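The shank is in the green slot, centred at column 278, with no contact force. Lower it until it seats.

```bash
python3 -m creep '[{"dp":[0,0,0.004],"dr":[0,0,0],"fingers":0.6},{"dp":[0,0,0.008],"dr":[0,0,0],"fingers":0.6},{"dp":[0,0,0.011],"dr":[0,0,0],"fingers":0.6},{"dp":[0,0,0.013],"dr":[0,0,0],"fingers":0.6},{"dp":[0,0,0.013],"dr":[0,0,0],"fingers":0.6}]' 35
```

```text
t: 14.4
tcp_pos: [0.5647, -0.1493, 0.3627]
tcp_rot: [[-0.998, -0.061, 0.001], [-0.061, 0.998, -0.001], [-0.001, -0.001, -1.0]]
force: [-3.4, 0.3, 11.4]
gripper_width: 0.252
grip_force: 35.3
```

```bash
python3 -m creep '[{"dp":[0,0,0],"dr":[0,0,0],"fingers":0.45},{"dp":[0,0,0],"dr":[0,0,0],"fingers":0.4},{"dp":[0,0,0],"dr":[0,0,0],"fingers":0.2},{"dp":[0,0,0],"dr":[0,0,0],"fingers":0.1},{"dp":[0,0,-0.02],"dr":[0,0,0],"fingers":0.1},{"dp":[0,0,-0.06],"dr":[0,0,0],"fingers":0.1},{"dp":[0,0,-0.1],"dr":[0,0,0],"fingers":-0.2},{"dp":[0,0.01,-0.1],"dr":[0,0,0],"fingers":-0.2}]' 20
python3 -c "
from h import *
f,c,o=shot('wrist','g6.png')
for b in blobs(f,'green'):print(b,plane(c,b[0],.197).round(4))"
python3 -m creep '[{"dp":[0.01,0.05,0],"dr":[0,0,-0.1],"fingers":-0.2},{"dp":[0.02,0.1,0],"dr":[0,0,-0.2],"fingers":-0.2},{"dp":[0.035,0.15,0],"dr":[0,0,-0.3],"fingers":-0.2},{"dp":[0.045,0.20,0],"dr":[0,0,-0.4],"fingers":-0.2},{"dp":[0.055,0.25,0.02],"dr":[0,0,-0.5],"fingers":-0.2},{"dp":[0.065,0.29,0.06],"dr":[0,0,-0.515],"fingers":-0.2},{"dp":[0.0807,0.33,0.10],"dr":[0,0,-0.515],"fingers":-0.2},{"dp":[0.0807,0.3415,0.13],"dr":[0,0,-0.515],"fingers":-0.2},{"dp":[0.0807,0.3415,0.16],"dr":[0,0,-0.515],"fingers":-0.2},{"dp":[0.0807,0.3415,0.16],"dr":[0,0,-0.515],"fingers":-0.2}]' 20
python3 -c "
from h import *
f,c,o=shot('wrist')
for b in blobs(f,'blue'):print(b,plane(c,b[0],.014).round(4))
print(o['tcp_pos'],o['tcp_rot'].round(3).tolist())"
```

```text
t: 15.2
tcp_pos: [0.5652, -0.1403, 0.4666]
tcp_rot: [[-0.998, -0.059, 0.008], [-0.059, 0.998, -0.002], [-0.008, -0.003, -1.0]]
force: [0.8, 0.4, 0.2]
gripper_width: 0.604
grip_force: 0.0
([266.3, 203.8], [250, 183, 35, 42, 1140]) [ 0.5596 -0.1499  0.197 ]
([382.9, 65.6], [364, 45, 41, 42, 751]) [ 0.4624 -0.0792  0.197 ]
([268.0, 247.5], [252, 241, 33, 14, 458]) [ 0.5936 -0.1468  0.197 ]
t: 16.25
tcp_pos: [0.4608, 0.1971, 0.2975]
tcp_rot: [[-0.837, -0.548, -0.008], [-0.548, 0.837, -0.003], [0.008, 0.002, -1.0]]
force: [0.1, 0.3, -0.6]
gripper_width: 0.598
grip_force: 0.0
([274.1, 213.2], [259, 198, 32, 32, 793]) [0.4624 0.1951 0.014 ]
([274.1, 247.3], [257, 235, 35, 23, 572]) [0.486  0.2105 0.014 ]
[0.46083489 0.19710781 0.29750716] [[-0.837, -0.548, -0.008], [-0.548, 0.837, -0.003], [0.008, 0.002, -1.0]]
```

View pics/g6.png

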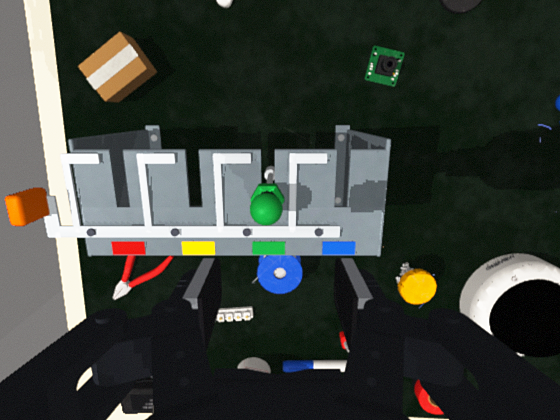

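Green hangs in its slot, with the ball at about (266,207) above the plate. Blue ball is at (0.462,0.195) and aligned. Pinch blue, lift with a light grip.

```bash
python3 -m creep '[{"dp":[0,-0.002,0.03],"dr":[0,0,0],"fingers":-0.2},{"dp":[0,-0.002,0.07],"dr":[0,0,0],"fingers":-0.2},{"dp":[0,-0.002,0.10],"dr":[0,0,0],"fingers":-0.2},{"dp":[0,-0.002,0.119],"dr":[0,0,0],"fingers":-0.2},{"dp":[0,-0.002,0.119],"dr":[0,0,0],"fingers":0.2},{"dp":[0,-0.002,0.119],"dr":[0,0,0],"fingers":0.4},{"dp":[0,-0.002,0.119],"dr":[0,0,0],"fingers":0.5},{"dp":[0,-0.002,0.119],"dr":[0,0,0],"fingers":0.5},{"dp":[0,-0.002,0.119],"dr":[0,0,0],"fingers":0.463},{"dp":[0,-0.002,0.119],"dr":[0,0,0],"fingers":0.463}]' 20
python3 -m creep '[{"dp":[0,0,-0.01],"dr":[0,0,0],"fingers":0.463},{"dp":[0,0,-0.03],"dr":[0,0,0],"fingers":0.463},{"dp":[0,0,-0.05],"dr":[0,0,0],"fingers":0.463},{"dp":[0,0,-0.075],"dr":[0,0,0],"fingers":0.463},{"dp":[0,0,-0.10],"dr":[0,0,0],"fingers":0.463},{"dp":[0,0,-0.125],"dr":[0,0,0],"fingers":0.463},{"dp":[0,0,-0.15],"dr":[0,0,0],"fingers":0.463},{"dp":[0,0,-0.18],"dr":[0,0,0],"fingers":0.463},{"dp":[0,0,-0.21],"dr":[0,0,0],"fingers":0.463},{"dp":[0,0,-0.21],"dr":[0,0,0],"fingers":0.463}]' 20
python3 -c "
from h import *
f,c,o=shot('wrist')
for b in blobs(f,'blue'):print(b)
tilt(f,c,o,'blue')
print(go(o,[.481,-.0942,.387]),o['tcp_rot'].round(3).tolist())"
```

```text
t: 17.3
tcp_pos: [0.4641, 0.1947, 0.1834]
tcp_rot: [[-0.839, -0.544, 0.001], [-0.544, 0.839, 0.0], [-0.001, -0.0, -1.0]]
force: [0.6, -0.7, 1.4]
gripper_width: 0.273
grip_force: 7.8
t: 18.3
tcp_pos: [0.4639, 0.1954, 0.3966]
tcp_rot: [[-0.838, -0.545, 0.005], [-0.545, 0.838, 0.002], [-0.005, -0.001, -1.0]]
force: [0.1, -0.5, -0.9]
gripper_width: 0.269
grip_force: 6.9
([277.6, 261.2], [251, 223, 54, 75, 3136])
socket end row 192 plumb 201.5 offset [-0.0066 -0.0047]
[ 0.1435 -0.2522  0.009 ] [[-0.838, -0.545, 0.005], [-0.545, 0.838, 0.002], [-0.005, -0.001, -1.0]]
```

```bash
python3 -m creep '[{"dp":[0,0,0],"dr":[0,0,0],"fingers":0.6},{"dp":[0.01,-0.018,0],"dr":[0,0,0.04],"fingers":0.6},{"dp":[0.027,-0.047,0],"dr":[0,0,0.10],"fingers":0.6},{"dp":[0.045,-0.079,0],"dr":[0,0,0.17],"fingers":0.6},{"dp":[0.063,-0.111,0],"dr":[0,0,0.24],"fingers":0.6},{"dp":[0.081,-0.143,0],"dr":[0,0,0.31],"fingers":0.6},{"dp":[0.099,-0.174,0],"dr":[0,0,0.38],"fingers":0.6},{"dp":[0.117,-0.205,0],"dr":[0,0,0.45],"fingers":0.6},{"dp":[0.132,-0.232,0],"dr":[0,0,0.516],"fingers":0.6},{"dp":[0.1435,-0.2522,0],"dr":[0,0,0.516],"fingers":0.6}]' 35
python3 -m creep '[{"dp":[0,0,0.008],"dr":[0,0,0],"fingers":0.6},{"dp":[0,0,0.016],"dr":[0,0,0],"fingers":0.6},{"dp":[0,0,0.016],"dr":[0,0,0],"fingers":0.459},{"dp":[0,0,0.016],"dr":[0,0,0],"fingers":0.459},{"dp":[0,0,0.016],"dr":[0,0,0],"fingers":0.459},{"dp":[0,0,0.016],"dr":[0,0,0],"fingers":0.459},{"dp":[0,0,0.016],"dr":[0,0,0],"fingers":0.6},{"dp":[0,0,0.016],"dr":[0,0,0],"fingers":0.6}]' 35
python3 -c "
from h import *
f,c,o=shot('wrist')
for b in blobs(f,'blue'):print(b)
tilt(f,c,o,'blue')
print(go(o,[.561,-.0893,.379]),o['tcp_rot'].round(3).tolist())"
```

```text
t: 19.35
tcp_pos: [0.4803, -0.0967, 0.3913]
tcp_rot: [[-0.998, -0.057, -0.003], [-0.057, 0.998, -0.0], [0.003, 0.0, -1.0]]
force: [-0.0, 0.0, -0.6]
gripper_width: 0.244
grip_force: 34.3
t: 20.15
tcp_pos: [0.4809, -0.0947, 0.3769]
tcp_rot: [[-0.998, -0.06, 0.0], [-0.06, 0.998, -0.0], [-0.0, -0.0, -1.0]]
force: [-0.7, 0.2, -0.4]
gripper_width: 0.245
grip_force: 34.3
([277.4, 259.3], [252, 219, 53, 79, 3163])
socket end row 179 plumb 202.9 offset [-0.02   -0.0013]
[-0.0803  0.0005 -0.0021] [[-0.998, -0.06, 0.0], [-0.06, 0.998, -0.0], [-0.0, -0.0, -1.0]]
```

```bash
python3 -m creep '[{"dp":[0,0,0],"dr":[0,0,0],"fingers":0.455},{"dp":[0,0,0],"dr":[0,0,0],"fingers":0.455},{"dp":[0,0,0],"dr":[0,0,0],"fingers":0.455},{"dp":[0,0,0],"dr":[0,0,0],"fingers":0.455},{"dp":[0,0,0],"dr":[0,0,0],"fingers":0.455},{"dp":[0,0,0],"dr":[0,0,0],"fingers":0.455}]' 20
python3 -c "
from h import *
f,c,o=shot('wrist');g=cv2.cvtColor(f['image'],cv2.COLOR_RGB2GRAY)
for b in blobs(f,'blue'):print(b)
tilt(f,c,o,'blue');print(g[165:235:2,275:281].mean(1).round().astype(int).tolist())"
```

```text
t: 20.8
tcp_pos: [0.4809, -0.0948, 0.3767]
tcp_rot: [[-0.998, -0.06, 0.0], [-0.06, 0.998, 0.0], [-0.0, -0.0, -1.0]]
force: [-0.7, -0.3, -0.5]
gripper_width: 0.268
grip_force: 3.8
([277.2, 260.4], [251, 221, 54, 77, 3201])
socket end row 185 plumb 203.0 offset [-0.0152 -0.001 ]
[28, 28, 27, 26, 25, 25, 22, 21, 20, 24, 99, 128, 125, 202, 234, 193, 156, 153, 152, 141, 110, 114, 117, 117, 116, 119, 119, 121, 112, 44, 46, 45, 97, 98, 93]
```

```bash
python3 -m creep '[{"dp":[0,0,0],"dr":[0,0,0],"fingers":0.455},{"dp":[0,0,0],"dr":[0,0,0],"fingers":0.455},{"dp":[0,0,0],"dr":[0,0,0],"fingers":0.455},{"dp":[0,0,0],"dr":[0,0,0],"fingers":0.455},{"dp":[0,0,0],"dr":[0,0,0],"fingers":0.455},{"dp":[0,0,0],"dr":[0,0,0],"fingers":0.455},{"dp":[0,0,0],"dr":[0,0,0],"fingers":0.455},{"dp":[0,0,0],"dr":[0,0,0],"fingers":0.455},{"dp":[0,0,0],"dr":[0,0,0],"fingers":0.6},{"dp":[0,0,0],"dr":[0,0,0],"fingers":0.6}]' 30
python3 -c "
from h import *
f,c,o=shot('wrist')
for b in blobs(f,'blue'):print(b)
tilt(f,c,o,'blue')
print(go(o,[.561,-.0893,.379]))"
```

```text
t: 21.85
tcp_pos: [0.4809, -0.0948, 0.3767]
tcp_rot: [[-0.998, -0.06, 0.0], [-0.06, 0.998, 0.0], [-0.0, -0.0, -1.0]]
force: [-0.2, 0.7, -0.8]
gripper_width: 0.245
grip_force: 29.4
([277.3, 259.2], [252, 219, 53, 79, 3179])
socket end row 179 plumb 203.0 offset [-0.0201 -0.0013]
[-0.0803  0.0006 -0.0023]
```

```bash
python3 -m creep '[{"dp":[-0.015,0.0006,0],"dr":[0,0,0],"fingers":0.6},{"dp":[-0.03,0.0006,0],"dr":[0,0,0],"fingers":0.6},{"dp":[-0.04,0.0006,0],"dr":[0,0,0],"fingers":0.6},{"dp":[-0.05,0.0006,0],"dr":[0,0,0],"fingers":0.6},{"dp":[-0.06,0.0006,0],"dr":[0,0,0],"fingers":0.6},{"dp":[-0.07,0.0006,0],"dr":[0,0,0],"fingers":0.6},{"dp":[-0.078,0.0006,0],"dr":[0,0,0],"fingers":0.6},{"dp":[-0.0803,0.0006,0],"dr":[0,0,0],"fingers":0.6},{"dp":[-0.0803,0.0006,0],"dr":[0,0,0],"fingers":0.6}]' 30
python3 -m creep '[{"dp":[0,0,0.003],"dr":[0,0,0],"fingers":0.6},{"dp":[0,0,0.006],"dr":[0,0,0],"fingers":0.6},{"dp":[0,0,0.009],"dr":[0,0,0],"fingers":0.6},{"dp":[0,0,0.010],"dr":[0,0,0],"fingers":0.6},{"dp":[0,0,0.010],"dr":[0,0,0],"fingers":0.6}]' 30
```

```text
t: 22.8
tcp_pos: [0.5611, -0.0893, 0.3766]
tcp_rot: [[-0.998, -0.06, -0.0], [-0.06, 0.998, 0.0], [0.0, 0.0, -1.0]]
force: [-0.5, 0.2, -0.9]
gripper_width: 0.252
grip_force: 29.4
t: 23.3
tcp_pos: [0.5613, -0.0891, 0.3694]
tcp_rot: [[-0.998, -0.06, 0.004], [-0.06, 0.998, -0.001], [-0.003, -0.001, -1.0]]
force: [-6.6, -0.3, 26.3]
gripper_width: 0.25
grip_force: 31.3
```

```bash
python3 -m creep '[{"dp":[0,0,-0.002],"dr":[0,0,0],"fingers":0.455},{"dp":[0,0,-0.002],"dr":[0,0,0],"fingers":0.45},{"dp":[0,0,-0.002],"dr":[0,0,0],"fingers":0.4},{"dp":[0,0,-0.002],"dr":[0,0,0],"fingers":0.2},{"dp":[0,0,-0.002],"dr":[0,0,0],"fingers":0.1},{"dp":[0,0,-0.02],"dr":[0,0,0],"fingers":0.1},{"dp":[0,0,-0.06],"dr":[0,0,0],"fingers":0.1},{"dp":[0,0,-0.09],"dr":[0,0,0],"fingers":-0.2},{"dp":[0,-0.03,-0.09],"dr":[0,0,0],"fingers":-0.2},{"dp":[0,-0.03,-0.09],"dr":[0,0,0],"fingers":-0.2}]' 20
python3 -c "
from h import *
f,c,o=shot('wrist','b1.png',(200,100,480,310),2.8);print(o['tcp_pos'])
for s in('blue','green'):
  for b in blobs(f,s):print(b,plane(c,b[0],.197).round(4))"
```

```text
t: 24.3
tcp_pos: [0.5628, -0.1227, 0.4573]
tcp_rot: [[-0.998, -0.056, 0.001], [-0.056, 0.998, -0.002], [-0.001, -0.002, -1.0]]
force: [-0.8, -0.6, -0.6]
gripper_width: 0.596
grip_force: 0.0
[ 0.56281379 -0.12274831  0.45734001]
([265.8, 280.7], [242, 264, 48, 37, 1399]) [ 0.6124 -0.1297  0.197 ]
([324.1, 206.2], [305, 185, 39, 43, 1192]) [ 0.5524 -0.0917  0.197 ]
([318.8, 255.8], [303, 249, 34, 15, 481]) [ 0.59  -0.092  0.197]
([284.4, 370.3], [271, 367, 31, 8, 166]) [ 0.692  -0.1107  0.197 ]
([242.1, 210.2], [224, 189, 38, 44, 1214]) [ 0.5587 -0.1489  0.197 ]
([369.1, 68.4], [350, 48, 41, 42, 787]) [ 0.4618 -0.0722  0.197 ]
([246.3, 255.7], [230, 249, 34, 16, 487]) [ 0.593  -0.1449  0.197 ]
```

View pics/b1.png

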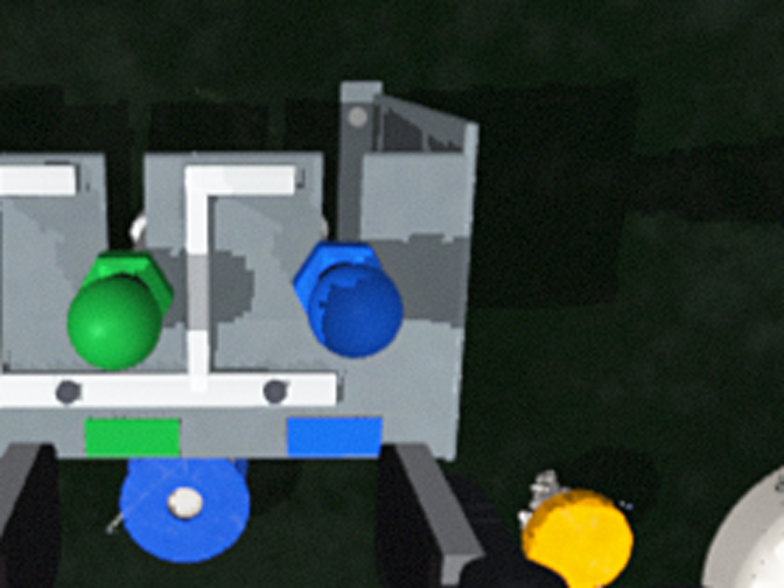

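Run:
```python
from h import *
f,c,o=shot('wrist')
q=lambda x,y,z:plane(c,(x/2.8+200,y/2.8+100),z).round(4)
print("blue",q(355,310,.197),"green",q(114,315,.197), "expected",proj(c,[.561,-.0893,.197]),proj(c,[.565,-.1493,.197]))
print("guard blue left vertex",q(293,284,.175),"front edge",q(345,243,.175),"right",q(403,284,.175),"green L",q(70,310,.175),"R",q(172,297,.175),"front",q(132,252,.175))
for p in ([.561,-.0893],[.565,-.1493]): print("exp socket bottom",(proj(c,p+[.057])-[200,100])*2.8,"guard",(proj(c,p+[.175])-[200,100])*2.8,"ball",(proj(c,p+[.197])-[200,100])*2.8)
```

```text
blue [ 0.5548 -0.0876  0.197 ] green [ 0.5597 -0.1478  0.197 ] expected [323.56796911 219.02069825] [238.34683125 219.62231143]
guard blue left vertex [ 0.5545 -0.1015  0.175 ] front edge [ 0.5423 -0.0885  0.175 ] right [ 0.5527 -0.0717  0.175 ] green L [ 0.5654 -0.162   0.175 ] R [ 0.5601 -0.1342  0.175 ] front [ 0.5482 -0.1456  0.175 ]
exp socket bottom [299.82602633 228.42845466] guard [335.57293867 309.6022622 ] ball [345.99031352 333.2579551 ]
exp socket bottom [147.14195745 229.56897239] guard [116.34343197 311.17019664] ball [107.37112751 334.942472  ]
```

```bash
python3 -m creep '[{"dp":[0,0,0],"dr":[0,0,0],"fingers":-0.2},{"dp":[0,0,0],"dr":[0,0,0],"fingers":-0.2},{"dp":[0,0,0],"dr":[0,0,0],"fingers":-0.2}]' >/dev/null
python3 - <<'E'
from h import *
f,c,o=shot('wrist');print(o['tcp_pos'],c[2][0,0])
hsv=cv2.cvtColor(f["image"],cv2.COLOR_RGB2HSV)
for s in('green','blue'):
    B=blobs(f,s,6); 
    for b in B:print(s,b,"z.167",plane(c,b[0],.167).round(4))
    m=cv2.inRange(hsv,*HSV[s]);
    x,y,w,h,a=[b for b in B if 1000<b[1][4]<1300][0][1]
    ys,xs=np.nonzero(m[y+h-20:y+h,x-3:x+w+6]);  # lower part = ball only
    print("bottom row",y+h,"cols",x,x+w)
for p in ([.561,-.0893],[.565,-.1493]):
    R=c[1]; P=np.array(p+[.197]); 
    print("exp ball",proj(c,P),"bottom row",(proj(c,P)[1]+c[2][0,0]*.012/ (R.T@(P-c[0]))[2]).round(1))
E
```

```text
[ 0.56282143 -0.1186045   0.45640255] 338.68309853796745
green ([235.4, 210.7], [217, 189, 39, 44, 1226]) z.167 [ 0.5673 -0.152   0.167 ]
green ([365.2, 69.3], [346, 49, 41, 42, 790]) z.167 [ 0.4577 -0.0635  0.167 ]
green ([240.5, 256.5], [224, 250, 34, 14, 474]) z.167 [ 0.6063 -0.1467  0.167 ]
bottom row 233 cols 217 256
blue ([260.9, 281.5], [237, 264, 48, 38, 1401]) z.167 [ 0.6279 -0.1288  0.167 ]
blue ([317.6, 207.0], [298, 186, 39, 43, 1192]) z.167 [ 0.5602 -0.0874  0.167 ]
blue ([312.9, 256.5], [296, 250, 35, 14, 466]) z.167 [ 0.6025 -0.0872  0.167 ]
blue ([280.6, 371.0], [267, 368, 30, 7, 143]) z.167 [ 0.7174 -0.1063  0.167 ]
bottom row 229 cols 298 337
exp ball [319.64217269 218.97611703] bottom row 236.0
exp ball [234.31602326 219.27129553] bottom row 236.3
```

Blue sits about 4 mm in front of its point, while green is within 2 mm. I'll re-pinch blue and shift it back.

```bash
python3 -m creep '[{"dp":[0.0043,0.0296,0],"dr":[0,0,0],"fingers":0.1},{"dp":[0.0043,0.0296,0.02],"dr":[0,0,0],"fingers":0.1},{"dp":[0.0043,0.0296,0.05],"dr":[0,0,0],"fingers":0.1},{"dp":[0.0043,0.0296,0.08],"dr":[0,0,0],"fingers":0.1},{"dp":[0.0043,0.0296,0.087],"dr":[0,0,0],"fingers":0.1},{"dp":[0.0043,0.0296,0.087],"dr":[0,0,0],"fingers":0.4},{"dp":[0.0043,0.0296,0.087],"dr":[0,0,0],"fingers":0.6},{"dp":[0.0043,0.0296,0.087],"dr":[0,0,0],"fingers":0.6}]' 25
python3 -m creep '[{"dp":[0,0,-0.001],"dr":[0,0,0],"fingers":0.6},{"dp":[-0.0015,0,-0.002],"dr":[0,0,0],"fingers":0.6},{"dp":[-0.003,0,-0.002],"dr":[0,0,0],"fingers":0.6},{"dp":[-0.0048,0,-0.002],"dr":[0,0,0],"fingers":0.6},{"dp":[-0.0048,0,-0.002],"dr":[0,0,0],"fingers":0.6},{"dp":[-0.0048,0,-0.001],"dr":[0,0,0],"fingers":0.6},{"dp":[-0.0048,0,0],"dr":[0,0,0],"fingers":0.6},{"dp":[-0.0048,0,0],"dr":[0,0,0],"fingers":0.6}]' 25
python3 -m creep '[{"dp":[0,0,0],"dr":[0,0,0],"fingers":0.455},{"dp":[0,0,0],"dr":[0,0,0],"fingers":0.455},{"dp":[0,0,0],"dr":[0,0,0],"fingers":0.43},{"dp":[0,0,0],"dr":[0,0,0],"fingers":0.3},{"dp":[0,0,0],"dr":[0,0,0],"fingers":0.1},{"dp":[0,0,-0.02],"dr":[0,0,0],"fingers":0.1},{"dp":[0,0,-0.06],"dr":[0,0,0],"fingers":0.1},{"dp":[0,-0.03,-0.09],"dr":[0,0,0],"fingers":-0.2},{"dp":[0,-0.03,-0.09],"dr":[0,0,0],"fingers":-0.2},{"dp":[0,-0.03,-0.09],"dr":[0,0,0],"fingers":-0.2}]' 20
cat > chk.py <<'E'
from h import *
import sys
f,c,o=shot('wrist');print(o['tcp_pos'])
for s,p in (('blue',[.561,-.0893]),('green',[.565,-.1493]),('yellow',[.5685,-.2092])):
    P=np.array(p+[.197]);e=proj(c,P);r=c[2][0,0]*.012/(c[1].T@(P-c[0]))[2]
    for b in blobs(f,s,8):
        x,y,w,h,a=b[1]
        if abs(b[0][0]-e[0])<20 and abs(b[0][1]-e[1])<30 and h>20: print(s,"box",b[1],"bottom",y+h,"exp",(e[1]+r).round(1),"x cols",x,x+w,"exp col",e[0].round(1),"r",r.round(1))
E
python3 chk.py
```

```text
t: 25.55
tcp_pos: [0.5571, -0.09, 0.371]
tcp_rot: [[-0.998, -0.06, 0.002], [-0.06, 0.998, -0.0], [-0.002, -0.0, -1.0]]
force: [-0.2, -0.5, -0.7]
gripper_width: 0.251
grip_force: 24.5
t: 26.35
tcp_pos: [0.5616, -0.0896, 0.3697]
tcp_rot: [[-0.998, -0.06, 0.0], [-0.06, 0.998, 0.0], [-0.0, 0.0, -1.0]]
force: [0.1, 1.2, 0.7]
gripper_width: 0.255
grip_force: 24.6
t: 27.35
tcp_pos: [0.5631, -0.1202, 0.4601]
tcp_rot: [[-0.998, -0.058, 0.001], [-0.058, 0.998, -0.0], [-0.001, -0.001, -1.0]]
force: [-0.7, 0.1, -0.5]
gripper_width: 0.599
grip_force: 0.0
[ 0.56309291 -0.12024293  0.46011532]
blue box [300, 190, 38, 43, 1174] bottom 233 exp 233.3 x cols 300 338 exp col 321.7 r 16.8
green box [220, 188, 38, 42, 1184] bottom 230 exp 233.8 x cols 220 258 exp col 237.6 r 16.8
```

Blue is now on target. Green gets the same nudge, 2.5 mm.

```bash
python3 -m creep '[{"dp":[0.0023,-0.0292,0],"dr":[0,0,0],"fingers":0.1},{"dp":[0.0023,-0.0292,0.02],"dr":[0,0,0],"fingers":0.1},{"dp":[0.0023,-0.0292,0.05],"dr":[0,0,0],"fingers":0.1},{"dp":[0.0023,-0.0292,0.08],"dr":[0,0,0],"fingers":0.1},{"dp":[0.0023,-0.0292,0.09],"dr":[0,0,0],"fingers":0.1},{"dp":[0.0023,-0.0292,0.09],"dr":[0,0,0],"fingers":0.4},{"dp":[0.0023,-0.0292,0.09],"dr":[0,0,0],"fingers":0.6},{"dp":[0.0023,-0.0292,0.09],"dr":[0,0,0],"fingers":0.6}]' 25
python3 -m creep '[{"dp":[0,0,-0.001],"dr":[0,0,0],"fingers":0.6},{"dp":[-0.001,0,-0.002],"dr":[0,0,0],"fingers":0.6},{"dp":[-0.0025,0,-0.002],"dr":[0,0,0],"fingers":0.6},{"dp":[-0.0028,0,-0.002],"dr":[0,0,0],"fingers":0.6},{"dp":[-0.0028,0,-0.001],"dr":[0,0,0],"fingers":0.6},{"dp":[-0.0028,0,0],"dr":[0,0,0],"fingers":0.6},{"dp":[-0.0028,0,0],"dr":[0,0,0],"fingers":0.6}]' 25
python3 -m creep '[{"dp":[0,0,0],"dr":[0,0,0],"fingers":0.455},{"dp":[0,0,0],"dr":[0,0,0],"fingers":0.455},{"dp":[0,0,0],"dr":[0,0,0],"fingers":0.43},{"dp":[0,0,0],"dr":[0,0,0],"fingers":0.3},{"dp":[0,0,0],"dr":[0,0,0],"fingers":0.1},{"dp":[0,0,-0.02],"dr":[0,0,0],"fingers":0.1},{"dp":[0,0,-0.06],"dr":[0,0,0],"fingers":0.1},{"dp":[0,0.03,-0.09],"dr":[0,0,0],"fingers":-0.2},{"dp":[0,0.03,-0.09],"dr":[0,0,0],"fingers":-0.2},{"dp":[0,0.03,-0.09],"dr":[0,0,0],"fingers":-0.2}]' 20
python3 chk.py
python3 -c "
from h import *
S=shot('scene');D=shot('side');B=[blobs(x[0],'yellow',6) for x in (S,D)]
for x,b in zip((S,D),B):
  for k in b:print(k,plane(x[1],k[0],.014).round(4))"
```

```text
t: 28.2
tcp_pos: [0.5631, -0.1487, 0.3708]
tcp_rot: [[-0.998, -0.06, 0.002], [-0.06, 0.998, -0.0], [-0.002, -0.0, -1.0]]
force: [-0.5, 0.6, -1.6]
gripper_width: 0.252
grip_force: 24.5
t: 28.9
tcp_pos: [0.5655, -0.1488, 0.3695]
tcp_rot: [[-0.998, -0.06, -0.0], [-0.06, 0.998, 0.0], [0.0, 0.0, -1.0]]
force: [-0.3, 0.2, -0.9]
gripper_width: 0.253
grip_force: 24.5
t: 29.9
tcp_pos: [0.5637, -0.1183, 0.4604]
tcp_rot: [[-0.998, -0.061, 0.002], [-0.061, 0.998, -0.001], [-0.002, -0.001, -1.0]]
force: [-0.2, 0.4, -1.1]
gripper_width: 0.601
grip_force: 0.0
[ 0.56367921 -0.11826731  0.46041249]
blue box [297, 189, 38, 43, 1177] bottom 232 exp 232.2 x cols 297 335 exp col 319.0 r 16.8
green box [218, 191, 38, 43, 1183] bottom 234 exp 232.5 x cols 218 256 exp col 234.9 r 16.8
([165.0, 223.1], [158, 216, 16, 15, 135]) [0.4652 0.4115 0.014 ]
([307.9, 223.0], [301, 219, 15, 10, 102]) [0.7381 0.0749 0.014 ]
([377.3, 244.2], [372, 241, 12, 8, 52]) [ 0.7835 -0.1371  0.014 ]
([279.6, 367.8], [274, 361, 13, 14, 133]) [0.4518 0.4055 0.014 ]
([266.3, 368.5], [263, 360, 7, 16, 77]) [0.4772 0.4145 0.014 ]
([236.0, 231.9], [230, 229, 13, 7, 66]) [ 0.7197 -0.0094  0.014 ]
```

Both on target. Now yellow, still at (0.452,0.406).

```bash
python3 -m creep '[{"dp":[0.007,0.048,0],"dr":[0,0,-0.05],"fingers":-0.2},{"dp":[0.014,0.096,0],"dr":[0,0,-0.1],"fingers":-0.2},{"dp":[0.021,0.144,0],"dr":[0,0,-0.15],"fingers":-0.2},{"dp":[0.029,0.192,0],"dr":[0,0,-0.2],"fingers":-0.2},{"dp":[0.036,0.24,0],"dr":[0,0,-0.218],"fingers":-0.2},{"dp":[0.043,0.288,0],"dr":[0,0,-0.218],"fingers":-0.2},{"dp":[0.05,0.336,0],"dr":[0,0,-0.218],"fingers":-0.2},{"dp":[0.058,0.384,0],"dr":[0,0,-0.218],"fingers":-0.2},{"dp":[0.065,0.432,0.01],"dr":[0,0,-0.218],"fingers":-0.2},{"dp":[0.072,0.48,0.02],"dr":[0,0,-0.218],"fingers":-0.2}]' 20 >/dev/null
python3 -m creep '[{"dp":[0.008,0.045,0.01],"dr":[0,0,0],"fingers":-0.2},{"dp":[0.008,0.045,0.05],"dr":[0,0,0],"fingers":-0.2},{"dp":[0.008,0.045,0.09],"dr":[0,0,0],"fingers":-0.2},{"dp":[0.008,0.045,0.14],"dr":[0,0,0],"fingers":-0.2},{"dp":[0.008,0.045,0.14],"dr":[0,0,0],"fingers":-0.2},{"dp":[0.008,0.045,0.14],"dr":[0,0,0],"fingers":-0.2},{"dp":[0.008,0.045,0.14],"dr":[0,0,0],"fingers":-0.2}]'
cat > ball.py <<'E'
from h import *
import sys
f,c,o=shot('wrist');P=[]
for b in blobs(f,sys.argv[1],4,200):
    p=plane(c,b[0],.014);P.append(p);print(b,p.round(4))
d=P[1]-P[0];print("axis deg",np.degrees(np.arctan2(d[1],d[0])),"tool deg",np.degrees(np.arctan2(-o['tcp_rot'][1,0],-o['tcp_rot'][0,0])),"go",go(o,[P[0][0],P[0][1],.179]))
E
python3 ball.py yellow
```

```text
t: 31.75
tcp_pos: [0.4436, 0.3975, 0.3016]
tcp_rot: [[-0.962, -0.274, 0.002], [-0.274, 0.962, 0.002], [-0.002, 0.001, -1.0]]
force: [-0.1, -0.5, 1.2]
gripper_width: 0.601
grip_force: 0.0
([283.7, 221.1], [269, 206, 31, 31, 742]) [0.4528 0.4051 0.014 ]
([282.5, 254.4], [266, 242, 34, 23, 535]) [0.4804 0.4122 0.014 ]
axis deg 14.33986723444729 tool deg 15.914725832221574 go [-0.0107  0.0047  0.1226]
```

```bash
python3 -m creep '[{"dp":[-0.0107,0.0047,0.03],"dr":[0,0,0.027],"fingers":-0.2},{"dp":[-0.0107,0.0047,0.07],"dr":[0,0,0.027],"fingers":-0.2},{"dp":[-0.0107,0.0047,0.10],"dr":[0,0,0.027],"fingers":-0.2},{"dp":[-0.0107,0.0047,0.122],"dr":[0,0,0.027],"fingers":-0.2},{"dp":[-0.0107,0.0047,0.122],"dr":[0,0,0.027],"fingers":0.2},{"dp":[-0.0107,0.0047,0.122],"dr":[0,0,0.027],"fingers":0.4},{"dp":[-0.0107,0.0047,0.122],"dr":[0,0,0.027],"fingers":0.5},{"dp":[-0.0107,0.0047,0.122],"dr":[0,0,0.027],"fingers":0.5},{"dp":[-0.0107,0.0047,0.122],"dr":[0,0,0.027],"fingers":0.463},{"dp":[-0.0107,0.0047,0.122],"dr":[0,0,0.027],"fingers":0.463}]' 20
python3 -m creep '[{"dp":[0,0,-0.01],"dr":[0,0,0],"fingers":0.463},{"dp":[0,0,-0.03],"dr":[0,0,0],"fingers":0.463},{"dp":[0,0,-0.05],"dr":[0,0,0],"fingers":0.463},{"dp":[0,0,-0.075],"dr":[0,0,0],"fingers":0.463},{"dp":[0,0,-0.10],"dr":[0,0,0],"fingers":0.463},{"dp":[0,0,-0.125],"dr":[0,0,0],"fingers":0.463},{"dp":[0,0,-0.15],"dr":[0,0,0],"fingers":0.463},{"dp":[0,0,-0.18],"dr":[0,0,0],"fingers":0.463},{"dp":[0,0,-0.21],"dr":[0,0,0],"fingers":0.463},{"dp":[0,0,-0.21],"dr":[0,0,0],"fingers":0.463}]' 20
python3 -c "
from h import *
f,c,o=shot('wrist')
for b in blobs(f,'yellow'):print(b)
tilt(f,c,o,'yellow')
print(go(o,[.4887,-.214,.39]),o['tcp_rot'].round(3).tolist())"
```

```text
t: 32.8
tcp_pos: [0.4522, 0.4049, 0.1786]
tcp_rot: [[-0.969, -0.249, 0.001], [-0.249, 0.969, 0.001], [-0.002, 0.001, -1.0]]
force: [1.1, 0.6, 1.7]
gripper_width: 0.268
grip_force: 8.2
t: 33.8
tcp_pos: [0.4521, 0.405, 0.392]
tcp_rot: [[-0.969, -0.248, 0.004], [-0.248, 0.969, 0.004], [-0.005, 0.003, -1.0]]
force: [-0.0, 1.4, -1.2]
gripper_width: 0.273
grip_force: 7.9
([277.2, 267.2], [251, 227, 54, 79, 3317])
socket end row 188 plumb 201.4 offset [-0.011  -0.0029]
[ 1.183e-01 -6.087e-01 -1.000e-04] [[-0.969, -0.248, 0.004], [-0.248, 0.969, 0.004], [-0.005, 0.003, -1.0]]
```

```bash
python3 -m creep '[{"dp":[0,0,0],"dr":[0,0,0],"fingers":0.6},{"dp":[0.004,-0.02,0],"dr":[0,0,0.02],"fingers":0.6},{"dp":[0.011,-0.055,0],"dr":[0,0,0.04],"fingers":0.6},{"dp":[0.018,-0.095,0],"dr":[0,0,0.06],"fingers":0.6},{"dp":[0.026,-0.135,0],"dr":[0,0,0.08],"fingers":0.6},{"dp":[0.034,-0.175,0],"dr":[0,0,0.1],"fingers":0.6},{"dp":[0.042,-0.215,0],"dr":[0,0,0.12],"fingers":0.6},{"dp":[0.05,-0.255,0],"dr":[0,0,0.14],"fingers":0.6},{"dp":[0.057,-0.295,0],"dr":[0,0,0.16],"fingers":0.6},{"dp":[0.065,-0.335,0],"dr":[0,0,0.191],"fingers":0.6}]' 35
python3 -c "
from h import *
o=arm.get_obs();print(go(o,[.4887,-.214,.39]))"
```

```text
t: 34.85
tcp_pos: [0.4715, 0.0614, 0.3867]
tcp_rot: [[-0.998, -0.058, -0.002], [-0.058, 0.998, -0.001], [0.002, -0.0, -1.0]]
force: [0.2, 0.1, -1.0]
gripper_width: 0.253
grip_force: 34.4
[-0.0011 -0.2759 -0.0031]
```

```bash
python3 -m creep '[{"dp":[0,-0.035,0],"dr":[0,0,0],"fingers":0.6},{"dp":[0,-0.075,0],"dr":[0,0,0],"fingers":0.6},{"dp":[0,-0.115,0],"dr":[0,0,0],"fingers":0.6},{"dp":[0,-0.155,0],"dr":[0,0,0],"fingers":0.6},{"dp":[0,-0.195,0],"dr":[0,0,0],"fingers":0.6},{"dp":[0,-0.235,0],"dr":[0,0,0],"fingers":0.6},{"dp":[0,-0.26,0],"dr":[0,0,0],"fingers":0.6},{"dp":[0,-0.272,0],"dr":[0,0,0],"fingers":0.6},{"dp":[0,-0.272,0],"dr":[0,0,0],"fingers":0.6}]' 35
python3 -m creep '[{"dp":[0,0,0.005],"dr":[0,0,0],"fingers":0.457},{"dp":[0,0,0.01],"dr":[0,0,0],"fingers":0.457},{"dp":[0,0,0.01],"dr":[0,0,0],"fingers":0.457},{"dp":[0,0,0.01],"dr":[0,0,0],"fingers":0.457},{"dp":[0,0,0.01],"dr":[0,0,0],"fingers":0.457},{"dp":[0,0,0.01],"dr":[0,0,0],"fingers":0.457},{"dp":[0,0,0.01],"dr":[0,0,0],"fingers":0.457},{"dp":[0,0,0.01],"dr":[0,0,0],"fingers":0.6},{"dp":[0,0,0.01],"dr":[0,0,0],"fingers":0.6}]' 30
python3 -c "
from h import *
f,c,o=shot('wrist','y1.png')
for b in blobs(f,'yellow'):print(b)
p=o['tcp_pos'];print('exp ball',proj(c,p-[0,0,.165]))
tilt(f,c,o,'y');print(go(o,[.5685,-.2092,.376]))"
```

```text
t: 35.75
tcp_pos: [0.4879, -0.209, 0.3868]
tcp_rot: [[-0.998, -0.057, -0.002], [-0.057, 0.998, 0.0], [0.002, 0.001, -1.0]]
force: [0.1, -0.1, -1.3]
gripper_width: 0.248
grip_force: 34.4
t: 36.65
tcp_pos: [0.4886, -0.2077, 0.3777]
tcp_rot: [[-0.998, -0.06, 0.0], [-0.06, 0.998, -0.0], [-0.0, -0.0, -1.0]]
force: [-0.2, 0.2, -1.7]
gripper_width: 0.257
grip_force: 29.4
([277.4, 265.4], [251, 224, 54, 81, 3314])
exp ball [278.49315502 282.29431138]
socket end row 179 plumb 203.0 offset [-0.0201 -0.0013]
[-0.0796 -0.0063  0.0018]
```

```bash
python3 -m creep '[{"dp":[0,-0.0063,0.006],"dr":[0,0,0],"fingers":0.6},{"dp":[-0.015,-0.0063,0.006],"dr":[0,0,0],"fingers":0.6},{"dp":[-0.03,-0.0063,0.006],"dr":[0,0,0],"fingers":0.6},{"dp":[-0.04,-0.0063,0.006],"dr":[0,0,0],"fingers":0.6},{"dp":[-0.05,-0.0063,0.006],"dr":[0,0,0],"fingers":0.6},{"dp":[-0.06,-0.0063,0.006],"dr":[0,0,0],"fingers":0.6},{"dp":[-0.07,-0.0063,0.006],"dr":[0,0,0],"fingers":0.6},{"dp":[-0.079,-0.0063,0.006],"dr":[0,0,0],"fingers":0.6},{"dp":[-0.0816,-0.0063,0.006],"dr":[0,0,0],"fingers":0.6},{"dp":[-0.0816,-0.0063,0.006],"dr":[0,0,0],"fingers":0.6}]' 30
python3 -m creep '[{"dp":[0,0,0.003],"dr":[0,0,0],"fingers":0.6},{"dp":[0,0,0.006],"dr":[0,0,0],"fingers":0.6},{"dp":[0,0,0.008],"dr":[0,0,0],"fingers":0.6},{"dp":[0,0,0.008],"dr":[0,0,0],"fingers":0.6}]' 30
```

```text
t: 37.7
tcp_pos: [0.5708, -0.2089, 0.3716]
tcp_rot: [[-0.998, -0.061, -0.0], [-0.061, 0.998, 0.0], [-0.0, 0.0, -1.0]]
force: [0.3, -0.9, -1.2]
gripper_width: 0.256
grip_force: 29.5
t: 38.1
tcp_pos: [0.5705, -0.209, 0.3655]
tcp_rot: [[-0.998, -0.06, 0.002], [-0.06, 0.998, -0.001], [-0.002, -0.001, -1.0]]
force: [-4.9, 1.1, 16.0]
gripper_width: 0.253
grip_force: 30.8
```

Seated with 16 N of contact. Release and check.

```bash
python3 -m creep '[{"dp":[0,0,-0.001],"dr":[0,0,0],"fingers":0.455},{"dp":[0,0,-0.001],"dr":[0,0,0],"fingers":0.455},{"dp":[0,0,-0.001],"dr":[0,0,0],"fingers":0.43},{"dp":[0,0,-0.001],"dr":[0,0,0],"fingers":0.3},{"dp":[0,0,-0.001],"dr":[0,0,0],"fingers":0.1},{"dp":[0,0,-0.02],"dr":[0,0,0],"fingers":0.1},{"dp":[0,0,-0.06],"dr":[0,0,0],"fingers":0.1},{"dp":[0,0.03,-0.09],"dr":[0,0,0],"fingers":-0.2},{"dp":[0.005,0.03,-0.09],"dr":[0,0,0],"fingers":-0.2},{"dp":[0.005,0.03,-0.09],"dr":[0,0,0],"fingers":-0.2}]' 20
python3 -m creep '[{"dp":[0,0,0],"dr":[0,0,0],"fingers":-0.2},{"dp":[0,0,0],"dr":[0,0,0],"fingers":-0.2}]' >/dev/null; python3 chk.py
```

```text
t: 39.1
tcp_pos: [0.5632, -0.1788, 0.4542]
tcp_rot: [[-0.998, -0.061, 0.001], [-0.061, 0.998, -0.001], [-0.001, -0.001, -1.0]]
force: [-0.1, -0.4, -0.2]
gripper_width: 0.6
grip_force: 0.0
[ 0.56355471 -0.18013494  0.4525145 ]
blue box [376, 198, 50, 44, 1421] bottom 242 exp 242.4 x cols 376 426 exp col 408.4 r 17.2
green box [300, 199, 39, 45, 1260] bottom 244 exp 242.8 x cols 300 339 exp col 322.0 r 17.2
yellow box [218, 195, 39, 42, 1218] bottom 237 exp 242.6 x cols 218 257 exp col 235.9 r 17.2
```

Yellow is about 4 mm in front of its point. Same nudge.

```bash
python3 -m creep '[{"dp":[0,-0.029,0],"dr":[0,0,0],"fingers":0.1},{"dp":[0,-0.029,0.02],"dr":[0,0,0],"fingers":0.1},{"dp":[0,-0.029,0.05],"dr":[0,0,0],"fingers":0.1},{"dp":[0,-0.029,0.078],"dr":[0,0,0],"fingers":0.1},{"dp":[0,-0.029,0.085],"dr":[0,0,0],"fingers":0.1},{"dp":[0,-0.029,0.085],"dr":[0,0,0],"fingers":0.4},{"dp":[0,-0.029,0.085],"dr":[0,0,0],"fingers":0.6},{"dp":[0,-0.029,0.085],"dr":[0,0,0],"fingers":0.6}]' 25
python3 -m creep '[{"dp":[0,0,-0.001],"dr":[0,0,0],"fingers":0.6},{"dp":[-0.0015,0,-0.002],"dr":[0,0,0],"fingers":0.6},{"dp":[-0.003,0,-0.002],"dr":[0,0,0],"fingers":0.6},{"dp":[-0.004,0,-0.002],"dr":[0,0,0],"fingers":0.6},{"dp":[-0.004,0,-0.002],"dr":[0,0,0],"fingers":0.6},{"dp":[-0.004,0,-0.001],"dr":[0,0,0],"fingers":0.6},{"dp":[-0.004,0,0],"dr":[0,0,0],"fingers":0.6},{"dp":[-0.004,0,0],"dr":[0,0,0],"fingers":0.6}]' 25
python3 -m creep '[{"dp":[0,0,0],"dr":[0,0,0],"fingers":0.455},{"dp":[0,0,0],"dr":[0,0,0],"fingers":0.455},{"dp":[0,0,0],"dr":[0,0,0],"fingers":0.43},{"dp":[0,0,0],"dr":[0,0,0],"fingers":0.3},{"dp":[0,0,0],"dr":[0,0,0],"fingers":0.1},{"dp":[0,0,-0.02],"dr":[0,0,0],"fingers":0.1},{"dp":[0,0,-0.06],"dr":[0,0,0],"fingers":0.1},{"dp":[0,0.03,-0.09],"dr":[0,0,0],"fingers":-0.2},{"dp":[0.005,0.03,-0.09],"dr":[0,0,0],"fingers":-0.2},{"dp":[0.005,0.03,-0.09],"dr":[0,0,0],"fingers":-0.2}]' 20 >/dev/null
python3 -m creep '[{"dp":[0,0,0],"dr":[0,0,0],"fingers":-0.2},{"dp":[0,0,0],"dr":[0,0,0],"fingers":-0.2}]' >/dev/null; python3 chk.py
python3 -c "
from h import *
o=arm.get_obs();print(go(o,[.574,-.336,.346]))"
```

```text
t: 40.15
tcp_pos: [0.5658, -0.2084, 0.3699]
tcp_rot: [[-0.998, -0.06, 0.002], [-0.06, 0.998, -0.001], [-0.002, -0.001, -1.0]]
force: [0.9, -0.8, -1.0]
gripper_width: 0.259
grip_force: 24.5
t: 40.95
tcp_pos: [0.5693, -0.2081, 0.3684]
tcp_rot: [[-0.998, -0.06, -0.0], [-0.06, 0.998, 0.0], [0.0, 0.0, -1.0]]
force: [-0.0, 0.7, -1.4]
gripper_width: 0.25
grip_force: 24.5
[ 0.56249504 -0.1791882   0.45762717]
blue box [373, 197, 48, 44, 1348] bottom 241 exp 241.0 x cols 373 421 exp col 404.2 r 16.9
green box [298, 199, 38, 44, 1205] bottom 243 exp 241.5 x cols 298 336 exp col 319.7 r 16.9
yellow box [220, 199, 38, 44, 1189] bottom 243 exp 241.3 x cols 220 258 exp col 235.4 r 16.9
[-0.0023 -0.1573  0.1116]
```

All three are on target. Now lock: grip the tab and slide it back 18 mm plus a bit.

```bash
python3 -m creep '[{"dp":[0,-0.05,0],"dr":[0,0,0],"fingers":-0.2},{"dp":[0,-0.1,0],"dr":[0,0,0],"fingers":-0.2},{"dp":[-0.0023,-0.1573,0],"dr":[0,0,0],"fingers":-0.2},{"dp":[-0.0023,-0.1573,0],"dr":[0,0,0],"fingers":-0.2},{"dp":[-0.0023,-0.1573,0],"dr":[0,0,0],"fingers":-0.2},{"dp":[-0.0023,-0.1573,0.04],"dr":[0,0,0],"fingers":-0.2},{"dp":[-0.0023,-0.1573,0.08],"dr":[0,0,0],"fingers":-0.2},{"dp":[-0.0023,-0.1573,0.1105],"dr":[0,0,0],"fingers":-0.2},{"dp":[-0.0023,-0.1573,0.1105],"dr":[0,0,0],"fingers":-0.2}]' 20
python3 -m creep '[{"dp":[0,0,0],"dr":[0,0,0],"fingers":0.5},{"dp":[0,0,0],"dr":[0,0,0],"fingers":1},{"dp":[0,0,0],"dr":[0,0,0],"fingers":1},{"dp":[0,0,0],"dr":[0,0,0],"fingers":1},{"dp":[0,0,0],"dr":[0,0,0],"fingers":1},{"dp":[0,0,0],"dr":[0,0,0],"fingers":1}]' 25
python3 -m creep '[{"dp":[0,0.004,0],"dr":[0,0,0],"fingers":1},{"dp":[0,0.008,0],"dr":[0,0,0],"fingers":1},{"dp":[0,0.012,0],"dr":[0,0,0],"fingers":1},{"dp":[0,0.016,0],"dr":[0,0,0],"fingers":1},{"dp":[0,0.020,0],"dr":[0,0,0],"fingers":1},{"dp":[0,0.021,0],"dr":[0,0,0],"fingers":1},{"dp":[0,0.021,0],"dr":[0,0,0],"fingers":1},{"dp":[0,0.021,0],"dr":[0,0,0],"fingers":1}]' 25
```

```text
t: 43.1
tcp_pos: [0.5735, -0.333, 0.344]
tcp_rot: [[-0.998, -0.063, -0.007], [-0.063, 0.998, 0.004], [0.006, 0.005, -1.0]]
force: [-0.3, 1.0, 0.1]
gripper_width: 0.599
grip_force: 0.0
t: 43.7
tcp_pos: [0.575, -0.3346, 0.3503]
tcp_rot: [[-0.998, -0.061, 0.003], [-0.061, 0.998, -0.001], [-0.003, -0.001, -1.0]]
force: [-2.1, 3.1, 7.3]
gripper_width: 0.132
grip_force: 31.3
t: 44.5
tcp_pos: [0.5737, -0.316, 0.3504]
tcp_rot: [[-0.998, -0.059, 0.004], [-0.059, 0.998, -0.004], [-0.004, -0.004, -1.0]]
force: [0.4, -4.7, 6.1]
gripper_width: 0.131
grip_force: 31.0
```

```bash
python3 -m creep '[{"dp":[0,0.002,0],"dr":[0,0,0],"fingers":1},{"dp":[0,0.003,0],"dr":[0,0,0],"fingers":1},{"dp":[0,0.003,0],"dr":[0,0,0],"fingers":1},{"dp":[0,0.003,0],"dr":[0,0,0],"fingers":1}]' 25
python3 -m creep '[{"dp":[0,0.001,0],"dr":[0,0,0],"fingers":0.6},{"dp":[0,0,0],"dr":[0,0,0],"fingers":-0.2},{"dp":[0,0,0],"dr":[0,0,0],"fingers":-0.2},{"dp":[0,0,0],"dr":[0,0,0],"fingers":-0.2},{"dp":[0,0,-0.05],"dr":[0,0,0],"fingers":-0.2},{"dp":[0,0,-0.1],"dr":[0,0,0],"fingers":-0.2},{"dp":[0.03,0.05,-0.11],"dr":[0,0,0],"fingers":-0.2},{"dp":[0.05,0.1,-0.11],"dr":[0,0,0],"fingers":-0.2},{"dp":[0.05,0.14,-0.11],"dr":[0,0,0],"fingers":-0.2},{"dp":[0.05,0.14,-0.11],"dr":[0,0,0],"fingers":-0.2}]' 20
python3 -m creep '[{"dp":[0,0,0],"dr":[0,0,0],"fingers":-0.2},{"dp":[0,0,0],"dr":[0,0,0],"fingers":-0.2}]' >/dev/null
python3 -c "
from h import *
shot('wrist','e1.png',(60,60,480,300),1.9);shot('scene','e2.png',(270,200,430,340),4.2)"
```

```text
t: 44.9
tcp_pos: [0.5735, -0.3154, 0.3504]
tcp_rot: [[-0.998, -0.057, 0.005], [-0.057, 0.998, -0.007], [-0.005, -0.007, -1.0]]
force: [3.0, -13.3, 3.8]
gripper_width: 0.126
grip_force: 30.8
t: 45.9
tcp_pos: [0.5134, -0.1681, 0.4592]
tcp_rot: [[-0.998, -0.068, 0.0], [-0.068, 0.998, 0.002], [-0.001, 0.002, -1.0]]
force: [0.5, -0.6, 0.0]
gripper_width: 0.598
grip_force: 0.0
```

View pics/e1.png

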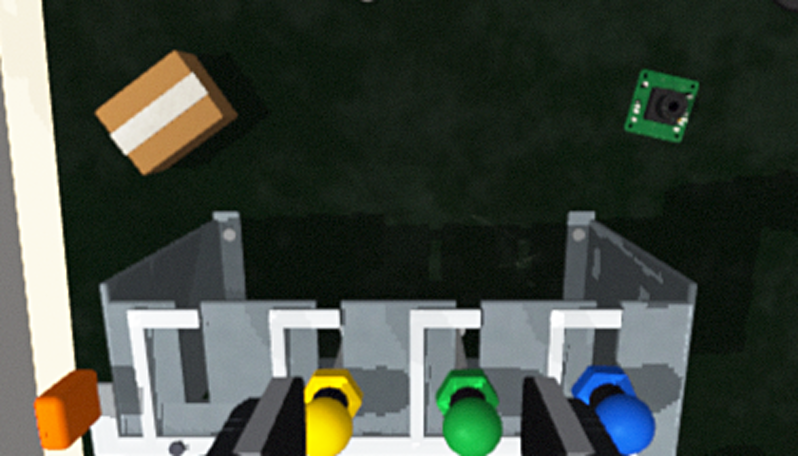

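View pics/e2.png

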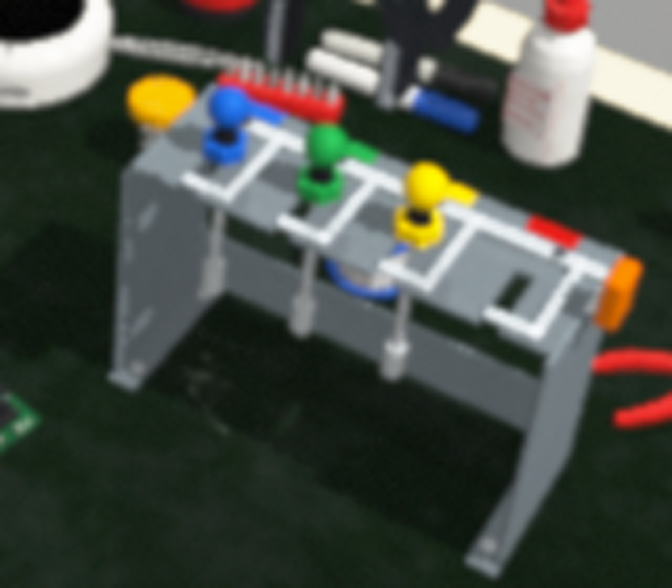

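Both pictures show the three drivers hanging upright in the slots of their own colours, with the keepers across every mouth. The slide was pushed to its stop at about 13 N, and nothing is touching the rack.

```bash
python3 -c "
from bench import arm
print(arm.hand_in())"
```

```text
the job is handed in; nothing more can be done
None
```

The job is handed in: the yellow, green and blue drivers hang upright at the back of their own slots and the tab is pushed fully back to its stop, locking the rack; there was no red driver on the bench, so its slot is empty.

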